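# Load the right tailpiece into the drilling jig

## Robot

A 7-joint arm with a two-finger parallel gripper is mounted at the origin on the work surface. World frame = base frame: x ahead of the robot, y to its left, z up, the work surface at z = 0. Lengths are in m, angles in rad, forces in N, time in s.
With the tool pointing down it reaches from about 0.425 to 0.925 m from the base axis. Payload 6.8 kg.
Tool frame: the origin (TCP) lies on the centre line of the jaws, within the pads' length; the fingertips stand 19 mm ahead of it and the grasp point (between the pads) is the TCP (tcp_to_tips is the distance from the TCP to the fingertips, in m); x points along the fingers, y is the direction in which the jaws open and shut, and the axes are right-handed (so a half turn about x gives the same grasp; the last joint's range is limited). The gripper opens to 85 mm and grips with 20 to 120 N. Pads are 22 mm wide; open, the fingers measure 114 mm over their backs; the gripper's body (76 mm by 85 mm) begins 54 mm behind the grasp point. The pads swing forward as they close: fully open they stand 13 mm farther back than shut.
Start: joints at [-1.296, 0.477, 0.022, 1.555, -0.011, 1.109, -0.083], TCP at [0.252, 0.626, 0.227] pointing down, gripper open.
Joint ranges: [-2.96, 2.96], [-0.34, 2.1], [-1.41, 1.46], [0.24, 2.44], [-1.37, 4.51], [0.17, 1.92], [-2.96, 2.96]. Speed limits (rad/s): [2.39, 2.39, 3.14, 3.14, 3.14, 3.14, 3.14].

## Interface

Orientations are given as a unit quaternion [w, x, y, z].
In Python, from station import get_obs, read_camera, hand_in, spot_in, cut_out, tcp_to_tips gives the robot as it stands.
- The arm moves only by the shell command python3 -m jog 'ROWS' [FORCE]. ROWS is JSON, a list of rows, each an object of numbers: "gripper": the closure, from 0 (fully open) to 1 (shut); "dx", "dy", "dz": the shift along the world's x, y, z in m; "rx", "ry", "rz": the turn, a rotation vector about the world's x, y, z in degrees. In form: [{"gripper": .., "dx": .., "dy": .., "dz": .., "rx": .., "ry": .., "rz": ..}, ...]. A call has 1 to 10 rows; each row is the pose to reach, as a shift and turn from the pose commanded when the call began; what a row does not reach only later rows make up. A row lasts 1/10 s, in which the tool goes at most 50 mm and 8.59 degrees, less where a joint would pass 70% of its speed; a pose out of reach is approached as far as the arm can. A call with a gripper value outside its range is refused whole. The fingers move at their own pace and stop on an object; FORCE is the grip in N (left out, the last holds). Time passes only in rows, so rows that repeat a pose let the fingers close. It gives the time, the measured TCP pose, the force and the opening at its end, in the units of the state.
- get_obs(): the state, without advancing time (a new reading comes with each control period).
- read_camera(name): name is "side" or "top"; returns a dict with "pixels" (480x640x3 uint8, blue, green, red), "range_z" (480x640 float32, m along the optical axis (not along the pixel's ray), 0 where there is no reading), "camera_matrix" (3x3 intrinsics, pixels), "cam_to_world" (4x4, takes a point from camera to world coordinates). Camera axes: x right, y down, z forward; pixel columns grow to the right and rows downward; lengths in m; the calibration is good to about 2 mm. A picture is of the moment at which its call begins.
- hand_in(): hands the job in, once; it reports no verdict.
Trained networks look in the newest picture that a camera, given by its name, has taken for a name from the list of things; names that differ only in an ending like _2 or _b are one class to them, and where a whole thing is asked for, a point or a joint stands for the part that bears it (a point fixed in the world has none). Each returns a list of dicts, best first, with "conf" (0 to 1); they miss things now and then, are a little off and sometimes report something else, mostly with a low value. They report only what shows in the picture. A call takes as long as a camera call. They do not tell look-alikes from the thing itself.
- spot_in(camera, label): "box" ([centre column, centre row, width, height] in pixels, round what is visible of it).
- cut_out(camera, label): "mask" (480x640 bool, what is visible of it) and "box" ([centre column, centre row, width, height] in pixels, round what is visible of it).
The state is a dict: "t": time; "q": joint angles; "joint_vel": joint speeds; "joint_torque": joint torques, N m; "eef_pos": TCP position; "tool_rot": TCP orientation; "contact_force": force on the tool from outside, world axes, zero at the start; "torque": the same for the moment, N m; "gripper_width": opening from 0.0 (shut) to 1.0 (fully open).
Only numpy, scipy, OpenCV 4.12 (cv2) and the standard library are available. Lean on these libraries where they do the work, as an engineer would, in place of code of your own. Each camera call takes 0.05 s, during which the arm holds its last target. There are 200 camera calls.

## Task

Three moulded tailpieces lie in their open moulds: lift out the full-size violin one, which the drilling jig is made for (the middle of the three sizes, 112 mm long), and lay it flat on the bench so that you can take it again by its narrow tail. Slide it wide end first between the jig's rails and under the drill-bushing plate, flat on the bed and square against the end stop, then let go and swing the toggle clamp's handle fully upright so that its rubber foot holds the tailpiece down. Leave the other two tailpieces in their moulds and everything else where it lies.

Things in the scene. Friction and masses are not known exactly. Their poses are not given: they have to be found in the camera images.
- tail_full: Full-size violin tailpiece, black moulded plastic, 112 mm long, tapering from 43 mm wide near the wide end to 25 mm near the narrow tail (corners cut; the wide end's flat is 32 mm). Flat underside, vertical sides 8 mm high, rounded crown 13 mm high, 30 to 65 g. Origin: middle of the underside, 56 mm from either end, 34 mm wide there; x points to the wide end, y across, z up.
- full_wide (a point): Middle of the wide end of the full-size tailpiece, at its underside.
- full_tail (a point): Middle of the narrow tail end of the full-size tailpiece, at its underside. 17 mm in from here it is 27 mm wide.
- tail_half: The half-size tailpiece: same look, 94 mm long, 36 mm at its widest. Origin and axes as for the full size. Stays in its mould.
- tail_viola: The viola tailpiece: same look, 130 mm long, 50 mm at its widest. Origin and axes as for the full size. Stays in its mould.
- mould_full: Its mould's lower half, fixed: aluminium block 170 (x) x 96 (y) x 30 mm, the cavity along x with the wide end to +x, 1.5 mm clearance, floor 20 mm above the bench: the part's sides end 2 mm below the top face. A finger slot 44 mm wide runs right across the middle along y, floor 13 mm above the bench: grip the part there across its width. Origin: centre of the underside, on the bench.
- mould_half: The half-size tailpiece's mould; outside, slot, heights and axes as mould_full. The three moulds stand in a row in any order, at least 5 mm apart. Between them and the jig the bench is free for laying the tailpiece down: world x 0.45 to 0.58, y -0.05 to 0.04 m.
- mould_viola: The viola tailpiece's mould; outside, slot, heights and axes as mould_full.
- jig: Fixed drilling jig, origin on the bench. x: direction of sliding in, away from the robot within 0.25 rad. Flat bed 22 mm above the bench, x -26 to 75, y +-58 mm; two steel rails along x on it, inner faces at y +-23.2 mm, x -12 to 45 mm, mouths flaring to y +-30 at x -26. Home: the tailpiece's origin at x -11, y 0, z 22 mm; its tail then overhangs the bed's front by 41 mm, free for fingers.
- clamp_handle (a joint): Toggle clamp handle angle, rad: 0 = laid back to the jig's +y side (open), 1.20 = upright against its stop (shut, stays). Starts within 0.1 of open, stays where it is left; 3 to 6 N at the grip moves it. It turns about an axis parallel to the jig's x; the linkage turns the arm 1.3 times as far, and the foot meets the crown 0.06 rad before the end.
- clamp_pivot (a point): Axis of the clamp handle, in the jig frame at x 0, y 109, z 72 mm. The clamp's cheeks stand on the jig at x +-12 mm, from y 84 to 130 mm, up to 82 mm above the bench.
- clamp_grip (a point): Point to pinch on the handle's round black rubber grip (16 mm diameter), on its centre line, 75 mm from clamp_pivot; the grip goes 27 mm farther to its end. From the vertical the handle leans (1.20 - joint) rad towards the jig's +y.
- clamp_arm: Clamp's steel arm with a sprung rubber foot 95 mm from its axis. Open it stands up beside the rails on the jig's +y side, 165 mm high, the foot no nearer than 45 mm to the centre line; shut it lies level, the foot on the tailpiece's crown at jig x 0, y 0, pressing with some 1 N. Origin on its axis: jig y 95, z 60 mm.
- gouge: Bystander: a gouge, wooden handle 110 mm and steel blade 100 mm, lying.
- knife: Bystander: a carving knife, dark handle 100 mm and short blade, lying.
- finger_plane: Bystander: a tiny brass plane, 52 x 22 mm, 20 mm high.
- bottle: Bystander: a small amber bottle, 32 mm wide, 62 mm high.
- spool_clamp: Bystander: a wooden spool clamp standing, 32 mm wide, 80 mm high.
- chinrest: Bystander: a dark wooden chin rest, 74 x 60 mm, 25 mm high.
- spruce_block: Bystander: a spruce block, 55 x 34 x 22 mm.
- jig_stop (a point): Middle of the jig's end-stop face at bed height: x 45, y 0, z 22 mm in the jig frame. The steel drill-bushing plate roofs the bed from x 12 to 61 mm, 18 mm above it; its top is 48 mm above the bench, bushings and screws 52 mm.
Things that resemble listed ones, but are neither listed nor needed, are in the scene too. What is shaped like the mould_half but blue or orange is not meant.

How it is judged:
On the way, in this order (a step that is already met when the one before it is completed fails the run):
1. the full-size tailpiece is lifted clear of its mould (height (world z) of tail_full above 0.036 m), for 0.1 s.
2. it is laid flat on the bench and let go (height (world z) of tail_full below 0.004 m and angle between tail_full's own z axis and vertical below 0.08 rad and contact force between tail_full and the fingers below 0.05 N and linear speed of tail_full below 0.02 m/s), for 0.2 s.
3. it is slid in wide end first under the bushing plate, up to the end stop (x of full_wide in the frame of jig above 0.042 m and y of full_wide in the frame of jig between -0.004 and 0.004 m and z of full_wide in the frame of jig between 0.019 and 0.028 m), for 0.2 s.
4. the clamp's handle is swung upright and the foot presses on the tailpiece (value of joint clamp_handle above 1.13 rad and contact force between clamp_arm and tail_full above 0.5 N), for 0.2 s.
At the end, for the whole second after the job is handed in: Full-size tailpiece still and flat on the bed (2 mm), wide end within 3 mm of the stop and 4 mm of the jig's centre line, tail within 7 mm of it; handle past 1.13 rad, foot pressing on it with over 0.5 N; the half-size and viola tailpieces in their moulds (6 mm) (all of step 4 and x of full_wide in the frame of jig between 0.042 and 0.047 m and y of full_wide in the frame of jig between -0.004 and 0.004 m and y of full_tail in the frame of jig between -0.007 and 0.007 m and z of tail_full in the frame of jig between 0.02 and 0.0245 m and angle between tail_full's own z axis and vertical below 0.05 rad and linear speed of tail_full below 0.01 m/s and z of tail_half in the frame of mould_half below 0.024 m and horizontal distance between tail_half and mould_half below 0.006 m and z of tail_viola in the frame of mould_viola below 0.024 m and horizontal distance between tail_viola and mould_viola below 0.006 m); the robot touches nothing.
It fails at once if another tailpiece is taken out of its mould (distance of any of tail_half, tail_viola from where it was at the start of the episode above 0.012 m).
It fails at once if something else on the bench is moved by more than 25 mm (distance of any of gouge, knife, finger_plane, bottle, spool_clamp, chinrest, spruce_block from where it was at the start of the episode above 0.025 m).
It also fails if it takes over 72 s, if anything falls off the work surface, if the arm or the gripper's body presses on something with over 40 N, if the wrist force passes 120 N, or if a joint passes its speed limit or range.

## Working session

There is one attempt and no reset: what is moved stays moved. The work goes in short steps, Python scripts to look and compute and a shell command to move; the robot and the scene stay as the last step left them, time stands still between calls to the robot, and variables do not carry over. Pictures are saved under pics/ and viewed, about 8 in all and at most 12, crops included, and the job is handed in when it is done.

```bash
ls; mkdir -p pics; cat > h.py <<'E'
import numpy as np, cv2
from station import *
def shot(n): return read_camera(n)
def pts(c):
    z=c["range_z"];K=c["camera_matrix"];v,u=np.mgrid[:480,:640]
    P=np.stack([(u-K[0,2])*z/K[0,0],(v-K[1,2])*z/K[1,1],z,np.ones_like(z)],-1)@c["cam_to_world"].T
    P=P[...,:3].copy();P[z<=0]=np.nan;return P
E
python3 - <<'E'
from h import *
print(get_obs()); print(tcp_to_tips)
for n in("top","side"):
    c=shot(n);cv2.imwrite(f"pics/{n}0.png",c["pixels"]);np.savez(f"{n}0.npz",**c)
    P=pts(c);print(n,c["cam_to_world"].round(3).tolist(),c["camera_matrix"][0,0])
    for l in["tail_full","tail_half","tail_viola","mould_full","jig","clamp_handle","clamp_arm"]:
        for d in cut_out(n,l)[:4]:
            m=d["mask"];print(l,round(d["conf"],2),np.round(d["box"]),np.nanmedian(P[m],0).round(3))
E
```

```text
pics
{'t': 0.0, 'q': array([-1.29610991,  0.47777588,  0.02231721,  1.55646178, -0.01149823,
        1.1092906 , -0.0830818 ]), 'joint_vel': array([-0.00123469,  0.00147359, -0.0004408 , -0.0005189 ,  0.00106751,
        0.00058086,  0.00086724]), 'joint_torque': array([-7.45394736e-04, -5.96448255e+01,  1.60784908e+00, -2.81207192e+01,
        1.24267468e-02,  9.22514097e-03,  3.93942253e-05]), 'eef_pos': array([0.25189425, 0.6255896 , 0.22643716]), 'tool_rot': array([ 0.69412102,  0.13385525,  0.6942768 , -0.13512403]), 'contact_force': array([ 0.0411778 , -0.04811222,  0.74681275]), 'torque': array([ 0.04130616, -0.00038515,  0.00956018]), 'gripper_width': 1.0001843705686229}
0.019
top [[0.022, -0.991, 0.129, 0.387], [-1.0, -0.021, 0.01, -0.04], [-0.007, -0.129, -0.992, 1.114], [0.0, 0.0, 0.0, 1.0]] 483.222386794455
tail_full 0.72 [374. 255.  13.  51.] [ 0.499 -0.142  0.032]
tail_half 0.66 [438. 241.  18.  41.] [ 0.531 -0.282  0.032]
tail_viola 0.96 [496. 236.  21.  57.] [ 0.545 -0.413  0.032]
mould_full 0.79 [376. 254.  51.  78.] [ 0.489 -0.142  0.029]
mould_full 0.67 [436. 240. 
[... 638 characters left out ...]
.031]
tail_full 0.25 [436. 423. 124. 109.] [ 0.528 -0.434  0.029]
tail_full 0.23 [437. 235.  23.  21.] [ 0.759 -0.093  0.016]
tail_half 0.89 [388. 352.  51.  42.] [ 0.529 -0.287  0.031]
tail_half 0.41 [438. 237.  22.  22.] [ 0.758 -0.093  0.015]
tail_viola 0.84 [438. 414.  85.  49.] [ 0.546 -0.417  0.031]
mould_full 0.58 [331. 303. 108.  82.] [ 0.486 -0.161  0.028]
jig 0.81 [314. 155.  70. 120.] [0.6   0.163 0.027]
jig 0.45 [287. 116.   8.  39.] [0.612 0.303 0.103]
clamp_handle 0.56 [286. 114.  12.  40.] [0.612 0.303 0.104]
clamp_arm 0.68 [295. 129.  12.  40.] [0.597 0.229 0.127]
clamp_arm 0.46 [355. 163.  29.  43.] [0.712 0.157 0.019]
clamp_arm 0.41 [284. 115.  13.  40.] [0.611 0.302 0.102]
```

```bash
python3 - <<'E'
from h import *
a=cv2.imread("pics/top0.png");s=cv2.imread("pics/side0.png")
cv2.imwrite("pics/a.png",np.vstack([cv2.resize(a[150:330,150:550],(800,360),interpolation=cv2.INTER_CUBIC),cv2.resize(s,(320,240))[:240].repeat(1,0) if 0 else np.hstack([cv2.resize(s[80:320,200:480],(280,240)),cv2.resize(s[260:480,300:560],(280,240)),cv2.resize(a,(240,240))])]))
c=np.load("top0.npz");P=pts(c)
# moulds: dark tailpiece / top face z
for name,l in(("full",None),("half",None),("viola",None)):
    pass
for l in["tail_full","tail_half","tail_viola"]:
  for n in("top","side"):
    c=np.load(n+"0.npz");P=pts(c)
    shot(n)
    d=cut_out(n,l)[0];p=P[d["mask"]];p=p[(p[:,2]>.024)][:,:2].astype(np.float32)
    r=cv2.minAreaRect(p*1000);b=cv2.boxPoints(r)/1000
    print(l,n,np.round(r[0],1),np.round(r[1],1),round(r[2],1))
# moulds by height
for n in("top","side"):
    c=np.load(n+"0.npz");P=pts(c)
    m=((P[...,2]>.024)&(P[...,2]<.036)&(P[...,1]<-.06)).astype(np.uint8)
    k,L,st,_=cv2.connectedComponentsWithStats(m)
    for i in range(1,k):
        if st[i,4]>300:
            p=P[L==i][:,:2].astype(np.float32)*1000;r=cv2.minAreaRect(p);print(n,st[i],np.round(r[0],1),np.round(r[1],1),round(r[2],2),np.median(P[L==i][:,2]))
    # free bench
    q=P.reshape(-1,3);f=q[(q[:,0]>.40)&(q[:,0]<.62)&(q[:,1]>-.09)&(q[:,1]<.08)&(q[:,2]>.008)]
    print("obst",len(f),f.min(0) if len(f) else "",f.max(0) if len(f) else "")
    for z0,z1 in((.02,.034),(.04,.056),(.06,.2)):
        f=q[(q[:,0]>.5)&(q[:,0]<.75)&(q[:,1]>.08)&(q[:,1]<.36)&(q[:,2]>z0)&(q[:,2]<z1)][:,:2].astype(np.float32)*1000
        r=cv2.minAreaRect(f);print("jig",n,z0,len(f),np.round(r[0],1),np.round(r[1],1),round(r[2],2))
E
```

```text
tail_full top [ 492.8 -142.5] [109.1  41. ] 0.1
tail_full side [ 494.8 -141.2] [ 41.9 112.7] 87.2
tail_half top [ 523.7 -283.2] [93.5 32.6] 4.6
tail_half side [ 527.4 -286.7] [98.  35.9] 8.0
tail_viola top [ 537.3 -414.9] [127.9  50. ] 1.7
tail_viola side [ 540.3 -418.6] [129.7  48.3] 5.9
top [ 473  199   47   75 2700] [ 538.1 -415.2] [170.2  98.6] 1.61 0.03056087093280646
top [ 413  203   51   77 2607] [ 524.  -284.2] [170.4  97.7] 4.92 0.030188496604258486
top [ 352  215   45   77 2600] [ 492.8 -141.8] [ 95.6 170.4] 88.89 0.030518648184373
top [ 448  307   48   35 1090] [ 339.6 -357. ] [98.1 63. ] 82.27 0.03011204066936235
top [ 442  356   48   36 1204] [ 233.5 -343. ] [98.5 63.3] 82.45 0.0300912596851296
obst 389 [ 0.40014764 -0.05178214  0.00826711] [0.61994983 0.01187109 0.03064393]
jig top 0.02 1817 [641.  180.4] [204.5 165.3] 81.09
jig top 0.04 847 [607.6 184.9] [163.3  86.8] 79.38
jig top 0.06 596 [602.1 269.4] [152.4  23.7] 80.78
side [ 277  263  109   76 3610] [ 495.  -141.7] [101.1 171.5] 88.8 0.02991156092138797
side [ 328  310  117   91 4392] [ 526.5 -284.1] [172.5  98.5] 4.89 0.02972646882625829
side [ 12 361  58  26 350] [  2.  -68.4] [91.7 16.4] 0.1 0.02965564930884651
side [ 375  368  126  102 5624] [ 539.7 -415. ] [171.8  98. ] 1.62 0.029946302921032564
side [ 277  404   60   73 2258] [ 342. -357.] [98.2 63.2] 82.39 0.029646808924086776
side [ 209  425   56   55 1899] [ 236.8 -337.5] [88.1 62.9] 82.27 0.029746872280720926
obst 509 [ 0.40001085 -0.08998473  0.00803044] [0.61996402 0.0795605  0.0293867 ]
jig side 0.02 1519 [643.8 180.6] [206.9 164.5] 80.93
jig side 0.04 768 [610. 183.] [164.9  89. ] 78.45
jig side 0.06 610 [608.  266.7] [153.3  28.4] 77.38
```

View pics/a.png

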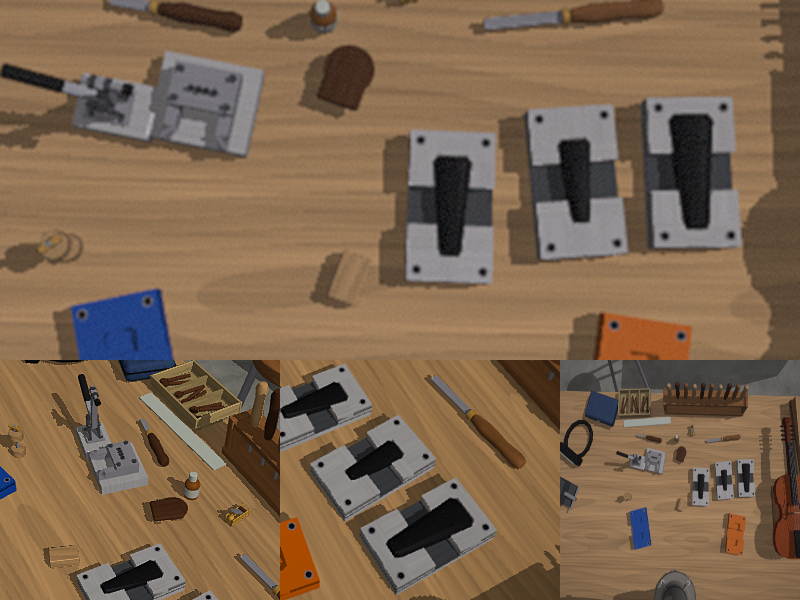

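```bash
python3 - <<'E'
from h import *
a=cv2.imread("pics/top0.png");s=cv2.imread("pics/side0.png")
tops=[]
for n in("top","side"):
    P=pts(np.load(n+"0.npz")).reshape(-1,3)
    col=np.load(n+"0.npz")["pixels"].reshape(-1,3)
    m=(P[:,0]>.5)&(P[:,0]<.72)&(P[:,1]>.09)&(P[:,1]<.39)&(P[:,2]>.012)
    im=np.zeros((300,400,3),np.uint8) 
    h=np.zeros((300,400),np.uint8)
    for x,y,z in P[m]:
        cv2.circle(h,(int((.39-y)*1333),int((.72-x)*1333)),1,int(min(z,.17)/.17*235)+20,-1)
    tops.append(cv2.applyColorMap(h,cv2.COLORMAP_TURBO))
    def rect(t,z0,z1,off=0):
        pass
cv2.imwrite("pics/b.png",np.vstack([np.hstack(tops),np.hstack([cv2.resize(a[210:300,345:520],(400,300)),cv2.resize(a[165:240,140:290],(400,300),interpolation=cv2.INTER_CUBIC)])]))
# z histogram in jig
for n in("top","side"):
    P=pts(np.load(n+"0.npz")).reshape(-1,3)
    m=(P[:,0]>.53)&(P[:,0]<.7)&(P[:,1]>.09)&(P[:,1]<.26)&(P[:,2]>.008)&(P[:,2]<.06)
    h,e=np.histogram(P[m,2],bins=26,range=(.008,.06));print(n,h)
    for z0,z1 in((.0175,.027),(.0445,.051)):
        f=P[m&(P[:,2]>z0)&(P[:,2]<z1)][:,:2].astype(np.float32)*1000
        r=cv2.minAreaRect(f);print(z0,len(f),np.round(r[0],1),np.round(r[1],1),round(r[2],2))
E
```

```text
top [  5  11  13  17  44 236 489 491 245  72  41  16   9  18  39  83  67  39
  98 217 259 112  44   8   6   1]
0.0175 1530 [627.2 172.3] [169.9 151.2] 87.12
0.0445 628 [617.9 176.6] [ 59.4 158.9] 0.27
side [ 20  27  26  26  41 169 352 329 199  97  59  53  51  45  58 112  82  46
  81 230 194  78  31  20  10   9]
0.0175 1128 [624.5 174.9] [149.2 169.5] 0.16
0.0445 543 [620.6 177.1] [ 61.9 160.3] 0.49
```

View pics/b.png

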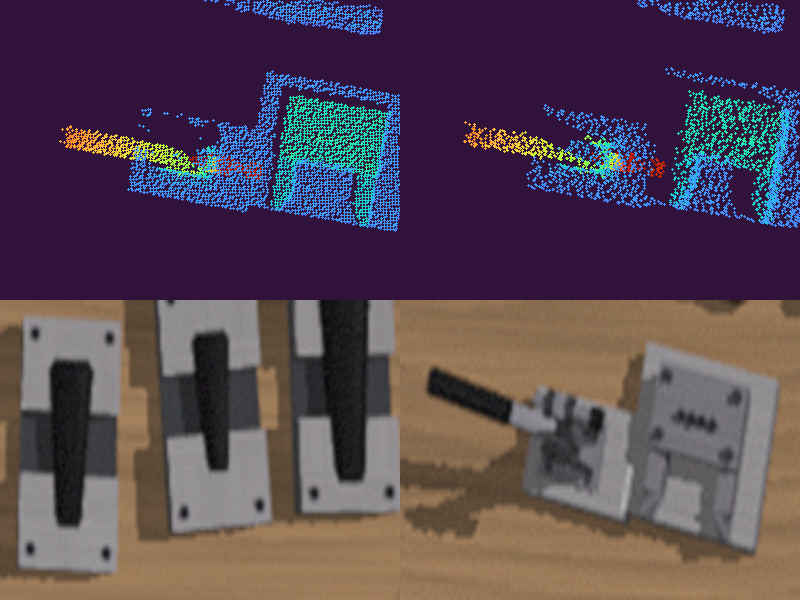

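```bash
cat > jigfit.py <<'E'
from h import *
from scipy.optimize import minimize
for n in("top","side"):
    P=pts(np.load(n+"0.npz")).reshape(-1,3);P=P[np.isfinite(P[:,0])]
    P=P[(P[:,0]>.48)&(P[:,0]<.75)&(P[:,1]>.05)&(P[:,1]<.32)]
    hi=P[:,2]>.012
    def loc(p):
        c,s=np.cos(p[2]),np.sin(p[2]);d=P[:,:2]*1000-p[:2]
        return d@np.array([[c,-s],[s,c]])
    def sg(d): return 1/(1+np.exp(-d/0.7))
    def cost(p):
        L=loc(p);x,y=L.T
        w=(x>-45)&(x<88)&(y>-75)&(y<50)
        m=sg(np.minimum(np.minimum(x+26,75-x),y+58))
        k=(x>-20)&(x<61)&(y<52)&(y>-58)   # rails/plate symmetric about 0
        m2=sg(37.5-abs(y))*sg(x-12)*sg(61-x)
        k2=(x>5)&(x<70)&(abs(y)<55)
        return ((m-hi)**2)[w].sum()+((m2-(P[:,2]>.036))**2)[k2].sum()
    best=min((minimize(cost,[x0,y0,t],method="Nelder-Mead",options=dict(initial_simplex=[[x0,y0,t],[x0+6,y0,t],[x0,y0+6,t],[x0,y0,t+.05]],maxiter=600)) for x0 in(585,600) for y0 in(150,165) for t in(-.17,-.12)),key=lambda r:r.fun)
    print(n,best.x.round(3),best.fun)
    L=loc(best.x);z=P[:,2]
    k=(z>.036)&(z<.055)&(L[:,0]>15)&(L[:,0]<58)&(abs(L[:,1])<60);print("plate y",np.percentile(L[k,1],[1,99]).round(1))
    k=(z>.033)&(z<.055)&(L[:,0]>-10)&(L[:,0]<8)&(abs(L[:,1])<60)
    for s in(-1,1):
        q=L[k&(L[:,1]*s>0),1];print("rail",np.percentile(q,[2,50,98]).round(1))
    k=(z>.04)&(z<.055)&(abs(L[:,1])<30);print("plate x",np.percentile(L[k,0],[2,98]).round(1))
    k=(z>.1)&(L[:,1]>50);q=loc(best.x)[k]; print("arm?",np.percentile(q,[2,50,98],axis=0).round(0).tolist())
    d={l:cut_out(n,l) for l in()} 
E
python3 jigfit.py
python3 - <<'E'
from h import *
P=pts(np.load("top0.npz")).reshape(-1,3)
k=(P[:,2]>.085)&(P[:,1]>.24)&(P[:,1]<.42)&(P[:,0]>.5)&(P[:,0]<.7);q=P[k]
print(len(q)); 
for lo in np.arange(.24,.4,.02):
    w=q[(q[:,1]>lo)&(q[:,1]<lo+.02)]
    if len(w): print(lo.round(2),len(w),np.median(w,0).round(4),w[:,2].max().round(3))
E
```

```text
top [ 5.82778e+02  1.46022e+02 -1.79000e-01] 136.53458264994063
plate y [-38.4  37.8]
rail [-37.3 -31.2 -23.6]
rail [22.9 30.1 36.7]
plate x [-8.2 59.7]
arm? [[-8.0, 52.0], [-1.0, 88.0], [7.0, 175.0]]
side [ 5.85489e+02  1.47515e+02 -1.86000e-01] 365.7045709701242
plate y [-41.4  35.2]
rail [-41.  -35.3 -24.1]
rail [18.8 25.1 37. ]
plate x [-15.3  59.8]
arm? [[-8.0, 53.0], [-3.0, 83.0], [5.0, 173.0]]
297
0.24 12 [0.6001 0.2429 0.1572] 0.162
0.26 40 [0.6051 0.2739 0.0891] 0.095
0.28 78 [0.6082 0.2903 0.0975] 0.105
0.3 80 [0.6109 0.3106 0.1079] 0.116
0.32 83 [0.6146 0.3305 0.1182] 0.125
0.34 4 [0.6165 0.3422 0.1171] 0.123
```

```bash
python3 -m jog '[{"gripper":0.2,"dx":0.2,"dy":-0.38,"dz":0.0,"rz":20.8},{"gripper":0.2,"dx":0.2,"dy":-0.38,"dz":0.0,"rz":20.8},{"gripper":0.2,"dx":0.2,"dy":-0.38,"dz":0.0,"rz":20.8},{"gripper":0.2,"dx":0.2,"dy":-0.38,"dz":0.0,"rz":20.8},{"gripper":0.2,"dx":0.2,"dy":-0.38,"dz":0.0,"rz":20.8},{"gripper":0.2,"dx":0.2,"dy":-0.38,"dz":0.0,"rz":20.8},{"gripper":0.2,"dx":0.2,"dy":-0.38,"dz":0.0,"rz":20.8},{"gripper":0.2,"dx":0.2,"dy":-0.38,"dz":0.0,"rz":20.8},{"gripper":0.2,"dx":0.2,"dy":-0.38,"dz":0.0,"rz":20.8},{"gripper":0.2,"dx":0.2,"dy":-0.38,"dz":0.0,"rz":20.8}]' 40
```

```text
$[0]: bad value
```

```bash
python3 -m jog '[{"gripper":0.2,"dx":0.2,"dy":-0.38,"dz":0.01,"rx":0,"ry":0,"rz":20.8}]' 40; python3 - <<'E'
from h import *
o=get_obs();print(o["t"],o["eef_pos"],o["gripper_width"])
E
python3 -m jog --help | head -20
```

```text
t: 1.5
eef_pos: [0.2695, 0.5869, 0.2279]
tool_rot: [0.702, 0.079, 0.704, -0.077]
contact_force: [0.4, 0.0, -0.7]
gripper_width: 0.855
1.5 [0.26949718 0.58693212 0.2278807 ] 0.8550411042702369invalid input: not JSON, or not a number
```

```bash
python3 -m jog '[{"gripper":0.3,"dx":0.18,"dy":-0.34,"dz":0,"rx":0,"ry":0,"rz":12.2},{"gripper":0.3,"dx":0.18,"dy":-0.34,"dz":0,"rx":0,"ry":0,"rz":12.2},{"gripper":0.3,"dx":0.18,"dy":-0.34,"dz":0,"rx":0,"ry":0,"rz":12.2},{"gripper":0.3,"dx":0.18,"dy":-0.34,"dz":0,"rx":0,"ry":0,"rz":12.2},{"gripper":0.3,"dx":0.18,"dy":-0.34,"dz":0,"rx":0,"ry":0,"rz":12.2},{"gripper":0.3,"dx":0.18,"dy":-0.34,"dz":0,"rx":0,"ry":0,"rz":12.2},{"gripper":0.3,"dx":0.18,"dy":-0.34,"dz":0,"rx":0,"ry":0,"rz":12.2},{"gripper":0.3,"dx":0.18,"dy":-0.34,"dz":0,"rx":0,"ry":0,"rz":12.2},{"gripper":0.3,"dx":0.18,"dy":-0.34,"dz":0,"rx":0,"ry":0,"rz":12.2},{"gripper":0.3,"dx":0.18,"dy":-0.34,"dz":0,"rx":0,"ry":0,"rz":12.2}]' 40
cat > st.py <<'E'
from h import *
from scipy.spatial.transform import Rotation as R
o=get_obs();r=R.from_quat(np.roll(o["tool_rot"],-1)).as_matrix();y=r[:,1]
print("t",round(o["t"],2),"pos",o["eef_pos"].round(4),"jaw yaw",np.degrees(np.arctan2(y[1],y[0])).round(2),"x",r[:,0].round(3),"F",o["contact_force"].round(1),"w",round(o["gripper_width"]*85,1),"mm q",o["q"].round(2))
E
python3 st.py
```

```text
t: 2.5
eef_pos: [0.4558, 0.2414, 0.2288]
tool_rot: [0.707, 0.008, 0.707, -0.008]
contact_force: [-0.7, 0.8, 0.5]
gripper_width: 0.702
t 2.5 pos [0.4558 0.2414 0.2288] jaw yaw 88.73 x [ 0.     0.001 -1.   ] F [-0.7  0.8  0.5] w 59.7 mm q [-0.7   0.21  0.11  1.94 -0.03  0.99  0.97]
```

```bash
python3 -m jog '[{"gripper":0.3,"dx":0.038,"dy":-0.383,"dz":-0.13,"rx":0,"ry":0,"rz":0},{"gripper":0.3,"dx":0.038,"dy":-0.383,"dz":-0.13,"rx":0,"ry":0,"rz":0},{"gripper":0.3,"dx":0.038,"dy":-0.383,"dz":-0.13,"rx":0,"ry":0,"rz":0},{"gripper":0.3,"dx":0.038,"dy":-0.383,"dz":-0.13,"rx":0,"ry":0,"rz":0},{"gripper":0.3,"dx":0.038,"dy":-0.383,"dz":-0.13,"rx":0,"ry":0,"rz":0},{"gripper":0.3,"dx":0.038,"dy":-0.383,"dz":-0.13,"rx":0,"ry":0,"rz":0},{"gripper":0.3,"dx":0.038,"dy":-0.383,"dz":-0.13,"rx":0,"ry":0,"rz":0},{"gripper":0.3,"dx":0.038,"dy":-0.383,"dz":-0.13,"rx":0,"ry":0,"rz":0},{"gripper":0.3,"dx":0.038,"dy":-0.383,"dz":-0.13,"rx":0,"ry":0,"rz":0},{"gripper":0.3,"dx":0.038,"dy":-0.383,"dz":-0.13,"rx":0,"ry":0,"rz":0}]' 40 >/dev/null
python3 st.py; python3 - <<'E'
from h import *
c=shot("side");cv2.imwrite("pics/s1.png",cv2.resize(c["pixels"][150:390,200:520],(800,600)))
P=pts(c).reshape(-1,3)
k=(abs(P[:,0]-.494)<.02)&(abs(P[:,1]+.142)<.06)&(P[:,2]>.045)
q=P[k];print(len(q),np.sort(q[:,2])[:12].round(4))
for y0 in np.arange(-.2,-.08,.01):
    w=q[(q[:,1]>y0)&(q[:,1]<y0+.01)]
    if len(w):print(y0.round(2),len(w),w[:,2].min().round(4),w[:,0].min().round(3),w[:,0].max().round(3))
E
```

```text
t 3.5 pos [ 0.4934 -0.1412  0.098 ] jaw yaw 88.79 x [-0.001  0.    -1.   ] F [-0.5 -0.  -0. ] w 59.7 mm q [-0.06  0.39  0.27  2.07 -0.16  0.7   1.86]
5569 [0.1063 0.1069 0.1069 0.1072 0.1072 0.1075 0.1076 0.1081 0.1083 0.1086
 0.1087 0.1089]
-0.2 842 0.1521 0.479 0.514
-0.19 1374 0.111 0.474 0.514
-0.18 2189 0.1069 0.474 0.514
-0.17 239 0.1692 0.474 0.514
-0.16 216 0.1769 0.474 0.514
-0.15 147 0.1982 0.474 0.514
-0.14 83 0.1861 0.474 0.514
-0.13 46 0.1733 0.475 0.513
-0.12 185 0.1075 0.477 0.514
-0.11 162 0.1063 0.482 0.514
-0.1 25 0.1514 0.483 0.509
-0.09 10 0.1557 0.481 0.485
```

View pics/s1.png

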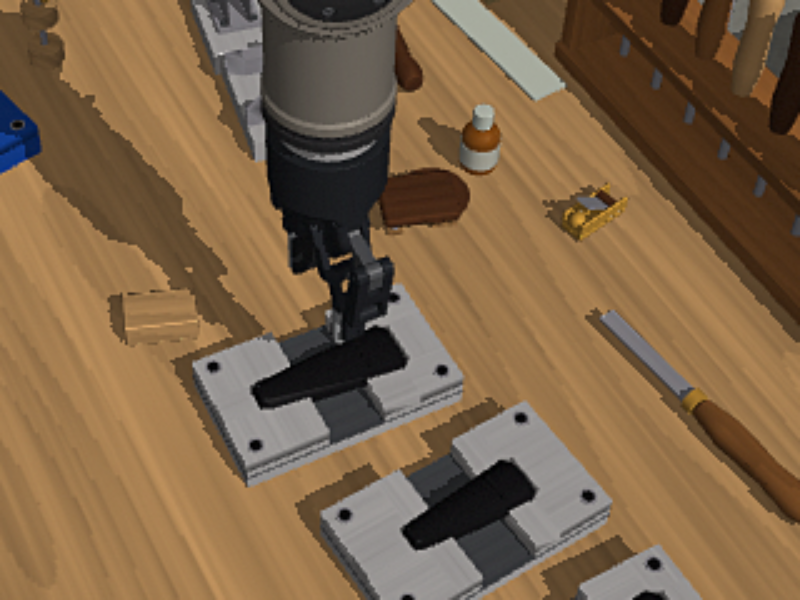

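```bash
python3 - <<'E'
from h import *
c=shot("side");P=pts(c)
# crop px (x,y)/2.5 + (200,150)
for r in range(284,256,-2):
    print(r,[tuple(P[r,u].round(3)) for u in (332,338,344,350)])
E
```

```text
284 [(np.float64(0.516), np.float64(-0.108), np.float64(0.016)), (np.float64(0.489), np.float64(-0.18), np.float64(0.117)), (np.float64(0.529), np.float64(-0.129), np.float64(0.033)), (np.float64(0.54), np.float64(-0.132), np.float64(0.031))]
282 [(np.float64(0.483), np.float64(-0.169), np.float64(0.114)), (np.float64(0.488), np.float64(-0.182), np.float64(0.125)), (np.float64(0.499), np.float64(-0.182), np.float64(0.119)), (np.float64(0.543), np.float64(-0.128), np.float64(0.03))]
280 [(np.float64(0.484), np.float64(-0.168), np.float64(0.118)), (np.float64(0.487), np.float64(-0.183), np.float64(0.133)), (np.float64(0.498), np.float64(-0.183), np.float64(0.126)), (np.float64(0.545), np.float64(-0.123), np.float64(0.029))]
278 [(np.float64(0.483), np.float64(-0.169), np.float64(0.124)), (np.float64(0.487), np.float64(-0.183), np.float64(0.138)), (np.float64(0.488), np.float64(-0.2), np.float64(0.157)), (np.float64(0.547), np.float64(-0.12), np.float64(0.031))]
276 [(np.float64(0.484), np.float64(-0.168), np.float64(0.128)), (np.float64(0.481), np.float64(-0.194), np.float64(0.159)), (
[... 1611 characters left out ...]
64(-0.174), np.float64(0.172)), (np.float64(0.559), np.float64(-0.051), np.float64(-0.004)), (np.float64(0.483), np.float64(-0.207), np.float64(0.206)), (np.float64(0.494), np.float64(-0.206), np.float64(0.199))]
260 [(np.float64(0.481), np.float64(-0.172), np.float64(0.175)), (np.float64(0.491), np.float64(-0.173), np.float64(0.17)), (np.float64(0.485), np.float64(-0.204), np.float64(0.208)), (np.float64(0.494), np.float64(-0.206), np.float64(0.205))]
258 [(np.float64(0.482), np.float64(-0.171), np.float64(0.178)), (np.float64(0.482), np.float64(-0.19), np.float64(0.198)), (np.float64(0.486), np.float64(-0.201), np.float64(0.208)), (np.float64(0.495), np.float64(-0.204), np.float64(0.207))]
```

```bash
python3 - <<'E'
from h import *
for n in("side","top"):
    c=shot(n);P=pts(c);T=np.linalg.inv(c["cam_to_world"]);K=c["camera_matrix"]
    im=c["pixels"].copy()
    for y,z in((-.141,.098),(-.171,.079),(-.171,.107),(-.111,.079),(-.111,.107)):
        p=K@(T@[.4934,y,z,1])[:3];p=p[:2]/p[2];print(n,y,z,p.round(1))
    q=P.reshape(-1,3);k=(abs(q[:,0]-.494)<.05)&(abs(q[:,1]+.142)<.07)&(q[:,2]>.038)&(q[:,2]<.3)
    print(np.histogram(q[k,2],bins=np.arange(.04,.3,.01)))
    k&=q[:,2]<.13;print(np.percentile(q[k],[0,2,50,98,100],axis=0).round(3).tolist())
E
```

```text
side -0.141 0.098 [329.6 273.6]
side -0.171 0.079 [337.7 292.9]
side -0.171 0.107 [337.9 282.9]
side -0.111 0.079 [321.8 268.4]
side -0.111 0.107 [321.7 258.2]
(array([  0,   0,   0,   0,   0,   0,   6,  74,  89,  60,  45,  99, 111,
       152, 129, 118, 207, 210,  60, 170, 213, 223, 228, 399,  31]), array([0.04, 0.05, 0.06, 0.07, 0.08, 0.09, 0.1 , 0.11, 0.12, 0.13, 0.14,
       0.15, 0.16, 0.17, 0.18, 0.19, 0.2 , 0.21, 0.22, 0.23, 0.24, 0.25,
       0.26, 0.27, 0.28, 0.29]))
[[0.483, -0.183, 0.105], [0.483, -0.183, 0.108], [0.489, -0.11, 0.121], [0.501, -0.103, 0.129], [0.503, -0.1, 0.13]]
top -0.141 0.098 [377.3 249.4]
top -0.171 0.079 [390.4 250.6]
top -0.171 0.107 [392.1 249.3]
top -0.111 0.079 [362.5 250.1]
top -0.111 0.107 [363.4 248.7]
(array([ 0,  0,  0,  0,  0,  0,  0,  0,  2,  0,  0, 13, 16,  5,  3, 12, 42,
       84,  0,  0,  0,  0,  0,  0,  0]), array([0.04, 0.05, 0.06, 0.07, 0.08, 0.09, 0.1 , 0.11, 0.12, 0.13, 0.14,
       0.15, 0.16, 0.17, 0.18, 0.19, 0.2 , 0.21, 0.22, 0.23, 0.24, 0.25,
       0.26, 0.27, 0.28, 0.29]))
[[0.487, -0.095, 0.123], [0.487, -0.095, 0.123], [0.488, -0.095, 0.124], [0.489, -0.095, 0.124], [0.489, -0.095, 0.124]]
```

```bash
cat > tips.py <<'E'
from h import *
import sys
o=get_obs();e=o["eef_pos"];c=shot("side");P=pts(c).reshape(-1,3)
k=(abs(P[:,0]-e[0])<.03)&(abs(P[:,1]-e[1])<.06)&(P[:,2]>e[2]-.04)&(P[:,2]<e[2]+.05)
zmin=float(sys.argv[1]) if len(sys.argv)>1 else .045
q=P[k&(P[:,2]>zmin)];print("tips z",np.sort(q[:,2])[:8].round(4),"tcp",e.round(4),"w",round(o["gripper_width"]*85,1),o["t"])
E
python3 tips.py; python3 -m jog '[{"gripper":0.3,"dx":0,"dy":0,"dz":-0.03,"rx":0,"ry":0,"rz":0},{"gripper":0.3,"dx":0,"dy":0,"dz":-0.03,"rx":0,"ry":0,"rz":0},{"gripper":0.3,"dx":0,"dy":0,"dz":-0.03,"rx":0,"ry":0,"rz":0}]'; python3 tips.py
```

```text
tips z [0.1036 0.1073 0.1075 0.1075 0.1083 0.1089 0.109  0.1093] tcp [ 0.4941 -0.1385  0.0989] w 59.4 3.7
t: 4.05
eef_pos: [0.4931, -0.1401, 0.0688]
tool_rot: [0.707, 0.007, 0.708, -0.006]
contact_force: [0.8, 0.4, 1.0]
gripper_width: 0.702
tips z [0.0748 0.0758 0.0763 0.0789 0.0789 0.0792 0.0794 0.0795] tcp [ 0.4931 -0.1401  0.0688] w 59.7 4.05
```

```bash
python3 -m jog '[{"gripper":0.3,"dx":0,"dy":-0.001,"dz":-0.028,"rx":0,"ry":0,"rz":0},{"gripper":0.3,"dx":0,"dy":-0.001,"dz":-0.028,"rx":0,"ry":0,"rz":0},{"gripper":0.3,"dx":0,"dy":-0.001,"dz":-0.028,"rx":0,"ry":0,"rz":0}]'; python3 tips.py .035; python3 - <<'E'
from h import *
c=shot("side");cv2.imwrite("pics/s2.png",cv2.resize(c["pixels"][230:350,270:430],(800,600),interpolation=cv2.INTER_CUBIC))
E
```

```text
t: 4.4
eef_pos: [0.4934, -0.142, 0.0413]
tool_rot: [0.707, 0.007, 0.707, -0.007]
contact_force: [0.7, -0.1, 0.3]
gripper_width: 0.702
tips z [0.035  0.0351 0.0351 0.0352 0.0352 0.0353 0.0355 0.0355] tcp [ 0.4934 -0.142   0.0413] w 59.7 4.4
```

View pics/s2.png

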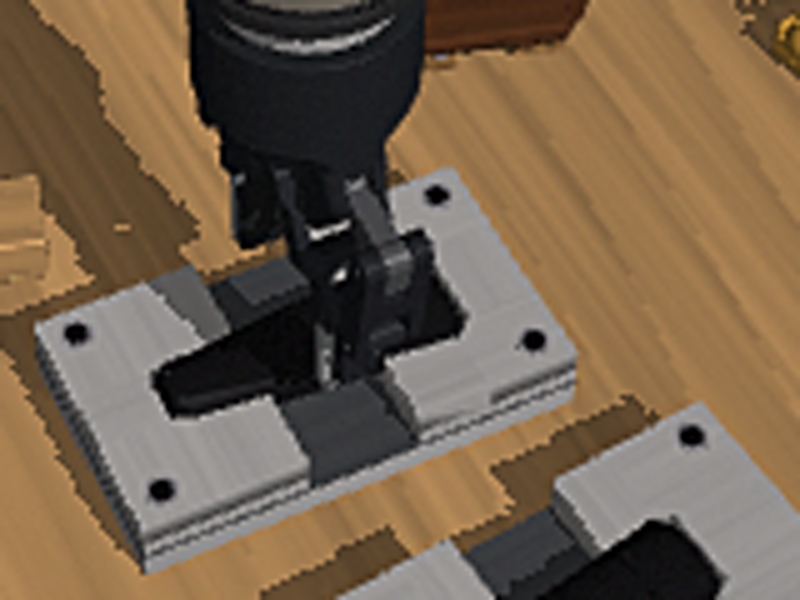

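```bash
python3 -m jog '[{"gripper":0.3,"dx":0.001,"dy":0,"dz":-0.007,"rx":0,"ry":0,"rz":0},{"gripper":0.45,"dx":0.001,"dy":0,"dz":-0.007,"rx":0,"ry":0,"rz":0},{"gripper":0.5,"dx":0.001,"dy":0,"dz":-0.007,"rx":0,"ry":0,"rz":0},{"gripper":0.5,"dx":0.001,"dy":0,"dz":-0.007,"rx":0,"ry":0,"rz":0}]'; python3 - <<'E'
from h import *
c=shot("side");cv2.imwrite("pics/s3.png",cv2.resize(c["pixels"][250:340,290:410],(800,600),interpolation=cv2.INTER_CUBIC))
E
```

```text
t: 4.9
eef_pos: [0.4944, -0.1421, 0.0337]
tool_rot: [0.707, 0.007, 0.707, -0.007]
contact_force: [-0.0, -0.7, 0.5]
gripper_width: 0.497
```

View pics/s3.png

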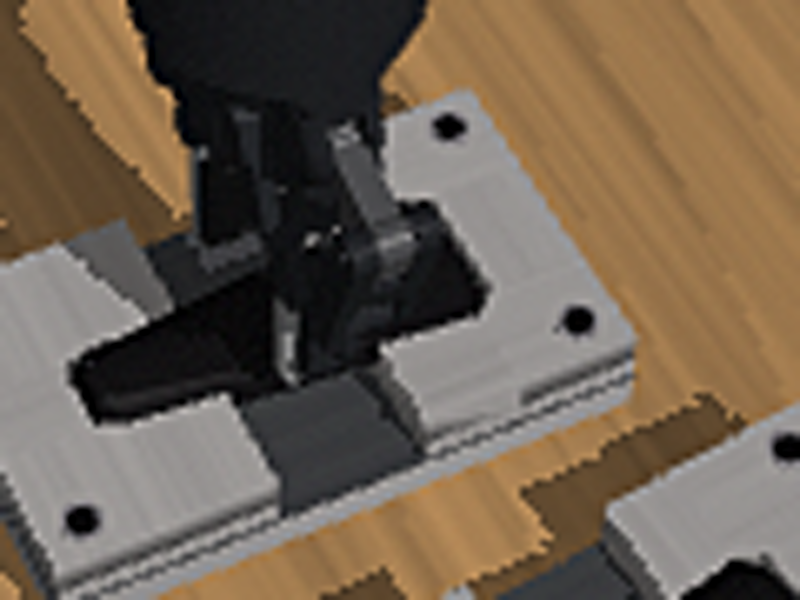

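```bash
python3 - <<'E'
from h import *
c=shot("side");P=pts(c);T=np.linalg.inv(c["cam_to_world"]);K=c["camera_matrix"]
for z in(.01,.015,.02,.025,.03,.04):
    p=K@(T@[.484,-.163,z,1])[:3];print(z,(p[:2]/p[2]).round(1))
for r in range(296,312,2): print(r,[P[r,u].round(3).tolist() for u in (331,333,335,338)])
E
```

```text
0.01 [330.4 314.7]
0.015 [330.4 313.1]
0.02 [330.4 311.5]
0.025 [330.4 309.8]
0.03 [330.4 308.2]
0.04 [330.5 304.9]
296 [[0.483, -0.167, 0.072], [0.483, -0.174, 0.08], [0.488, -0.172, 0.075], [0.482, -0.193, 0.104]]
298 [[0.485, -0.163, 0.059], [0.485, -0.17, 0.068], [0.488, -0.171, 0.068], [0.482, -0.193, 0.098]]
300 [[0.483, -0.166, 0.059], [0.485, -0.169, 0.061], [0.488, -0.172, 0.063], [0.483, -0.192, 0.09]]
302 [[0.484, -0.164, 0.05], [0.485, -0.17, 0.057], [0.487, -0.174, 0.06], [0.482, -0.193, 0.086]]
304 [[0.483, -0.166, 0.047], [0.486, -0.169, 0.048], [0.488, -0.172, 0.051], [0.493, -0.174, 0.051]]
306 [[0.489, -0.156, 0.025], [0.486, -0.17, 0.044], [0.488, -0.173, 0.046], [0.501, -0.159, 0.021]]
308 [[0.487, -0.159, 0.024], [0.493, -0.156, 0.017], [0.497, -0.156, 0.013], [0.502, -0.159, 0.014]]
310 [[0.489, -0.156, 0.012], [0.492, -0.157, 0.012], [0.496, -0.158, 0.011], [0.499, -0.163, 0.015]]
```

```bash
python3 -m jog '[{"gripper":0.6,"dx":0,"dy":0,"dz":0,"rx":0,"ry":0,"rz":0},{"gripper":0.65,"dx":0,"dy":0,"dz":0,"rx":0,"ry":0,"rz":0},{"gripper":0.7,"dx":0,"dy":0,"dz":0,"rx":0,"ry":0,"rz":0},{"gripper":0.7,"dx":0,"dy":0,"dz":0,"rx":0,"ry":0,"rz":0},{"gripper":0.7,"dx":0,"dy":0,"dz":0,"rx":0,"ry":0,"rz":0}]' 20; python3 st.py
```

```text
t: 5.5
eef_pos: [0.4944, -0.1421, 0.0336]
tool_rot: [0.707, 0.007, 0.707, -0.007]
contact_force: [0.3, -0.4, -0.9]
gripper_width: 0.303
t 5.5 pos [ 0.4944 -0.1421  0.0336] jaw yaw 88.86 x [-0.  0. -1.] F [ 0.3 -0.4 -0.9] w 25.7 mm q [-0.02  0.51  0.23  2.09 -0.21  0.56  1.9 ]
```

```bash
python3 -m jog '[{"gripper":0.45,"dx":0,"dy":0,"dz":0,"rx":0,"ry":0,"rz":0},{"gripper":0.45,"dx":0,"dy":0,"dz":0,"rx":0,"ry":0,"rz":0},{"gripper":0.45,"dx":0,"dy":0,"dz":0,"rx":0,"ry":0,"rz":0},{"gripper":0.45,"dx":0,"dy":0,"dz":-0.006,"rx":0,"ry":0,"rz":0},{"gripper":0.45,"dx":0,"dy":0,"dz":-0.012,"rx":0,"ry":0,"rz":0},{"gripper":0.45,"dx":0,"dy":0,"dz":-0.016,"rx":0,"ry":0,"rz":0},{"gripper":0.45,"dx":0,"dy":0,"dz":-0.016,"rx":0,"ry":0,"rz":0}]' 20; python3 - <<'E'
from h import *
c=shot("side");P=pts(c);T=np.linalg.inv(c["cam_to_world"]);K=c["camera_matrix"]
for r in range(302,318,2): print(r,[P[r,u].round(3).tolist() for u in (331,333,335,338)])
E
```

```text
t: 6.2
eef_pos: [0.4938, -0.1419, 0.0167]
tool_rot: [0.707, 0.007, 0.708, -0.007]
contact_force: [0.2, 0.3, 0.5]
gripper_width: 0.548
302 [[0.483, -0.166, 0.053], [0.482, -0.176, 0.066], [0.485, -0.179, 0.068], [0.482, -0.194, 0.088]]
304 [[0.484, -0.164, 0.044], [0.485, -0.171, 0.052], [0.487, -0.174, 0.054], [0.482, -0.194, 0.083]]
306 [[0.482, -0.168, 0.044], [0.485, -0.172, 0.047], [0.488, -0.173, 0.047], [0.482, -0.194, 0.078]]
308 [[0.483, -0.167, 0.036], [0.485, -0.171, 0.041], [0.486, -0.176, 0.046], [0.481, -0.195, 0.073]]
310 [[0.484, -0.165, 0.028], [0.485, -0.171, 0.035], [nan, nan, nan], [0.491, -0.178, 0.039]]
312 [[0.487, -0.16, 0.012], [0.485, -0.17, 0.027], [0.487, -0.174, 0.031], [0.491, -0.178, 0.032]]
314 [[0.485, -0.164, 0.013], [0.489, -0.164, 0.01], [0.491, -0.167, 0.013], [0.497, -0.167, 0.009]]
316 [[0.483, -0.168, 0.013], [0.487, -0.168, 0.011], [0.489, -0.171, 0.014], [0.494, -0.173, 0.012]]
```

```bash
python3 -m jog '[{"gripper":0.45,"dx":0,"dy":0,"dz":-0.003,"rx":0,"ry":0,"rz":0},{"gripper":0.55,"dx":0,"dy":0,"dz":-0.003,"rx":0,"ry":0,"rz":0},{"gripper":0.8,"dx":0,"dy":0,"dz":-0.003,"rx":0,"ry":0,"rz":0},{"gripper":0.8,"dx":0,"dy":0,"dz":-0.003,"rx":0,"ry":0,"rz":0},{"gripper":0.8,"dx":0,"dy":0,"dz":-0.003,"rx":0,"ry":0,"rz":0},{"gripper":0.8,"dx":0,"dy":0,"dz":-0.003,"rx":0,"ry":0,"rz":0},{"gripper":0.8,"dx":0,"dy":0,"dz":-0.003,"rx":0,"ry":0,"rz":0}]' 40;python3 st.py
```

```text
t: 6.95
eef_pos: [0.4944, -0.1421, 0.0148]
tool_rot: [0.707, 0.007, 0.707, -0.007]
contact_force: [-2.3, 0.5, 6.0]
gripper_width: 0.392
t 6.95 pos [ 0.4944 -0.1421  0.0148] jaw yaw 88.86 x [-0.  0. -1.] F [-2.3  0.5  6. ] w 33.3 mm q [-0.01  0.54  0.21  2.1  -0.22  0.52  1.92]
```

```bash
python3 -m jog '[{"gripper":0.8,"dx":0,"dy":0,"dz":0.01,"rx":0,"ry":0,"rz":0},{"gripper":0.8,"dx":0,"dy":0,"dz":0.025,"rx":0,"ry":0,"rz":0},{"gripper":0.8,"dx":0,"dy":0,"dz":0.045,"rx":0,"ry":0,"rz":0},{"gripper":0.8,"dx":0,"dy":0,"dz":0.06,"rx":0,"ry":0,"rz":0},{"gripper":0.8,"dx":0,"dy":0,"dz":0.06,"rx":0,"ry":0,"rz":0},{"gripper":0.8,"dx":0,"dy":0,"dz":0.06,"rx":0,"ry":0,"rz":0}]' 40;python3 st.py;  python3 - <<'E'
from h import *
c=shot("side");cv2.imwrite("pics/s4.png",cv2.resize(c["pixels"][200:350,240:440],(800,600),interpolation=cv2.INTER_CUBIC))
E
```

```text
t: 7.55
eef_pos: [0.4946, -0.142, 0.0747]
tool_rot: [0.707, 0.007, 0.707, -0.007]
contact_force: [-0.1, -0.3, -0.7]
gripper_width: 0.387
t 7.55 pos [ 0.4946 -0.142   0.0747] jaw yaw 88.87 x [ 0.001 -0.    -1.   ] F [-0.1 -0.3 -0.7] w 32.9 mm q [-0.05  0.43  0.26  2.08 -0.18  0.65  1.88]
```

View pics/s4.png

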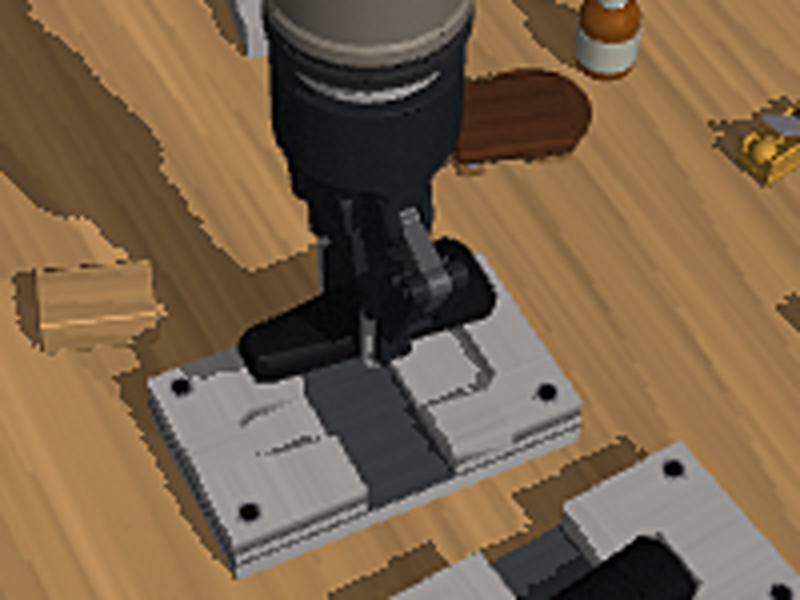

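```bash
python3 -m jog '[{"gripper":0.8,"dx":0.01,"dy":0.04,"dz":0,"rx":0,"ry":0,"rz":-3},{"gripper":0.8,"dx":0.01,"dy":0.08,"dz":0,"rx":0,"ry":0,"rz":-6},{"gripper":0.8,"dx":0.01,"dy":0.12,"dz":0,"rx":0,"ry":0,"rz":-9.2},{"gripper":0.8,"dx":0.01,"dy":0.137,"dz":0,"rx":0,"ry":0,"rz":-9.2},{"gripper":0.8,"dx":0.01,"dy":0.137,"dz":-0.03,"rx":0,"ry":0,"rz":-9.2},{"gripper":0.8,"dx":0.01,"dy":0.137,"dz":-0.055,"rx":0,"ry":0,"rz":-9.2},{"gripper":0.8,"dx":0.01,"dy":0.137,"dz":-0.07,"rx":0,"ry":0,"rz":-9.2},{"gripper":0.8,"dx":0.01,"dy":0.137,"dz":-0.075,"rx":0,"ry":0,"rz":-9.2},{"gripper":0.8,"dx":0.01,"dy":0.137,"dz":-0.075,"rx":0,"ry":0,"rz":-9.2}]' 40;python3 st.py;  python3 tips.py -0.05; python3 - <<'E'
from h import *
c=shot("side");P=pts(c).reshape(-1,3);B=c["pixels"].reshape(-1,3).max(1)
k=(P[:,0]>.44)&(P[:,0]<.58)&(abs(P[:,1]+.005)<.03)&(P[:,2]<.03)&(B<60)
q=P[k];w=q[(q[:,0]<.475)|(q[:,0]>.535)]
for lo in np.arange(.44,.58,.01):
    a=q[(q[:,0]>lo)&(q[:,0]<lo+.01)]
    if len(a)>3:print(lo.round(2),len(a),np.percentile(a[:,2],[2,50,98]).round(4))
E
```

```text
t: 8.5
eef_pos: [0.5035, -0.0053, -0.0015]
tool_rot: [0.703, 0.064, 0.705, -0.064]
contact_force: [-0.1, -0.0, 0.0]
gripper_width: 0.391
t 8.5 pos [ 0.5035 -0.0053 -0.0015] jaw yaw 79.65 x [-0.002 -0.    -1.   ] F [-0.1 -0.   0. ] w 33.3 mm q [-0.29  0.56  0.23  2.13 -0.26  0.48  1.52]
tips z [-0.0054 -0.0047 -0.0044 -0.0042 -0.0042 -0.0042 -0.0041 -0.004 ] tcp [ 0.5035 -0.0053 -0.0015] w 33.3 8.5
0.44 10 [0.0032 0.0105 0.0173]
0.45 69 [0.0032 0.0144 0.0194]
0.46 70 [0.0063 0.0156 0.02  ]
0.47 76 [0.0047 0.0155 0.0209]
0.48 78 [0.0054 0.0152 0.0199]
0.49 75 [-0.0002  0.0168  0.0286]
0.5 23 [0.0107 0.0178 0.028 ]
0.51 13 [0.0061 0.0113 0.0176]
0.52 31 [0.0051 0.0117 0.0201]
0.53 67 [0.0035 0.015  0.0207]
0.54 85 [0.0066 0.0155 0.0196]
0.55 66 [0.0026 0.0154 0.0198]
```

```bash
python3 -m jog '[{"gripper":0.8,"dx":0,"dy":0,"dz":-0.002,"rx":0,"ry":0,"rz":0},{"gripper":0.8,"dx":0,"dy":0,"dz":-0.0035,"rx":0,"ry":0,"rz":0},{"gripper":0.8,"dx":0,"dy":0,"dz":-0.0035,"rx":0,"ry":0,"rz":0}]' 40; python3 -m jog '[{"gripper":0.5,"dx":0,"dy":0,"dz":0,"rx":0,"ry":0,"rz":0},{"gripper":0.42,"dx":0,"dy":0,"dz":0,"rx":0,"ry":0,"rz":0},{"gripper":0.42,"dx":0,"dy":0,"dz":0,"rx":0,"ry":0,"rz":0},{"gripper":0.42,"dx":0,"dy":0,"dz":0,"rx":0,"ry":0,"rz":0},{"gripper":0.42,"dx":0,"dy":0,"dz":0.03,"rx":0,"ry":0,"rz":0},{"gripper":0.42,"dx":-0.04,"dy":0.006,"dz":0.08,"rx":0,"ry":0,"rz":0},{"gripper":0.42,"dx":-0.04,"dy":0.006,"dz":0.08,"rx":0,"ry":0,"rz":0},{"gripper":0.42,"dx":-0.04,"dy":0.006,"dz":0.08,"rx":0,"ry":0,"rz":0}]' 40; python3 st.py; cat > part.py <<'E'
from h import *
for n in("side","top"):
    c=shot(n);P=pts(c);B=c["pixels"].max(2)
    for d in cut_out(n,"tail_full")[:3]:
        p=P[d["mask"]];ctr=np.nanmedian(p,0)
        if ctr[1]<-.08: continue
        p=p[np.isfinite(p[:,0])&(p[:,2]>.003)&(p[:,2]<.05)]
        if len(p)<20: continue
        r=cv2.minAreaRect(p[:,:2].astype(np.float32)*1000)
        print(n,round(d["conf"],2),len(p),np.round(r[0],1),np.round(r[1],1),round(r[2],2),"z50/98",np.percentile(p[:,2],[50,98]).round(4))
E
python3 part.py
```

```text
t: 8.9
eef_pos: [0.5046, -0.005, -0.0037]
tool_rot: [0.704, 0.064, 0.704, -0.064]
contact_force: [0.3, -0.5, -0.4]
gripper_width: 0.392
t: 9.7
eef_pos: [0.4642, 0.0013, 0.0775]
tool_rot: [0.705, 0.064, 0.703, -0.063]
contact_force: [0.6, 0.5, 0.3]
gripper_width: 0.584
t 9.7 pos [0.4642 0.0013 0.0775] jaw yaw 79.68 x [ 0.002  0.001 -1.   ] F [0.6 0.5 0.3] w 49.7 mm q [-0.39  0.37  0.3   2.19 -0.19  0.61  1.44]
side 0.75 821 [505.1  -7.9] [ 45.3 113.5] 83.05 z50/98 [0.0112 0.0159]
```

```bash
python3 -m jog '[{"gripper":0.42,"dx":0.002,"dy":0.0,"dz":-0.04,"rx":0,"ry":0,"rz":0},{"gripper":0.42,"dx":0.002,"dy":0.0,"dz":-0.07,"rx":0,"ry":0,"rz":0},{"gripper":0.42,"dx":0.002,"dy":0.0,"dz":-0.082,"rx":0,"ry":0,"rz":0},{"gripper":0.55,"dx":0.002,"dy":0.0,"dz":-0.082,"rx":0,"ry":0,"rz":0},{"gripper":0.85,"dx":0.002,"dy":0.0,"dz":-0.082,"rx":0,"ry":0,"rz":0},{"gripper":0.85,"dx":0.002,"dy":0.0,"dz":-0.082,"rx":0,"ry":0,"rz":0},{"gripper":0.85,"dx":0.002,"dy":0.0,"dz":-0.082,"rx":0,"ry":0,"rz":0},{"gripper":0.85,"dx":0.002,"dy":0.0,"dz":-0.082,"rx":0,"ry":0,"rz":0},{"gripper":0.85,"dx":0.002,"dy":0.0,"dz":-0.082,"rx":0,"ry":0,"rz":0}]' 60; python3 st.py;python3 part.py
```

```text
t: 10.8
eef_pos: [0.4687, 0.0008, -0.004]
tool_rot: [0.705, 0.065, 0.703, -0.064]
contact_force: [-4.4, 0.9, 30.6]
gripper_width: 0.301
t 10.8 pos [ 0.4687  0.0008 -0.004 ] jaw yaw 79.6 x [ 0.003  0.001 -1.   ] F [-4.4  0.9 30.6] w 25.6 mm q [-0.32  0.53  0.22  2.21 -0.28  0.42  1.52]
side 0.74 590 [503.8 -10.2] [ 43.9 109.8] 85.41 z50/98 [0.0111 0.0159]
top 0.47 2782 [618.  223.6] [284.6 105.9] 81.65 z50/98 [0.0234 0.0494]
```

```bash
python3 -m jog '[{"gripper":0.85,"dx":0,"dy":0,"dz":0.01,"rx":0,"ry":0,"rz":0},{"gripper":0.85,"dx":0,"dy":0,"dz":0.04,"rx":0,"ry":0,"rz":0},{"gripper":0.85,"dx":-0.02,"dy":0.04,"dz":0.075,"rx":0,"ry":0,"rz":0},{"gripper":0.85,"dx":-0.022,"dy":0.09,"dz":0.075,"rx":0,"ry":0,"rz":0},{"gripper":0.85,"dx":-0.022,"dy":0.14,"dz":0.075,"rx":0,"ry":0,"rz":0},{"gripper":0.85,"dx":-0.022,"dy":0.171,"dz":0.075,"rx":0,"ry":0,"rz":-0.6},{"gripper":0.85,"dx":-0.022,"dy":0.171,"dz":0.075,"rx":0,"ry":0,"rz":-0.6},{"gripper":0.85,"dx":-0.022,"dy":0.171,"dz":0.075,"rx":0,"ry":0,"rz":-0.6}]' 60; python3 st.py; python3 - <<'E'
from h import *
ims=[]
for n,(r,c0) in(("side",(60,220)),("top",(160,180))):
    c=shot(n);np.savez(n+"1.npz",**c);ims.append(cv2.resize(c["pixels"][r:r+150,c0:c0+150],(400,400),interpolation=cv2.INTER_CUBIC))
cv2.imwrite("pics/s5.png",np.hstack(ims))
E
```

```text
t: 11.8
eef_pos: [0.4443, 0.1724, 0.0688]
tool_rot: [0.704, 0.066, 0.704, -0.067]
contact_force: [-0.2, -1.5, -0.4]
gripper_width: 0.304
t 11.8 pos [0.4443 0.1724 0.0688] jaw yaw 79.19 x [-0.001 -0.001 -1.   ] F [-0.2 -1.5 -0.4] w 25.8 mm q [-0.75  0.4   0.3   2.17 -0.2   0.6   1.08]
```

View pics/s5.png

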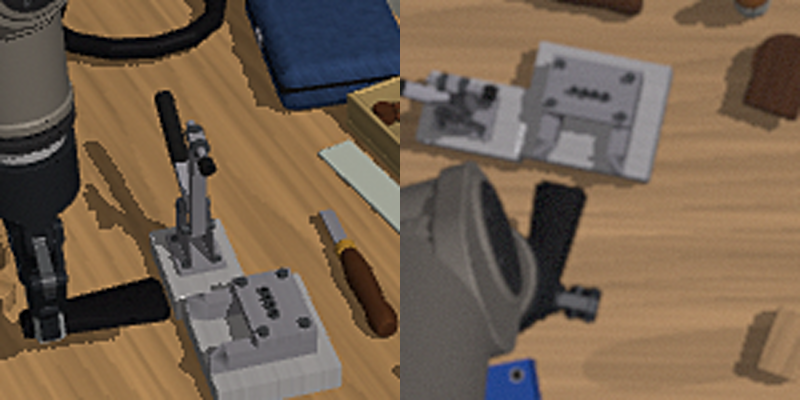

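```bash
cat > rel.py <<'E'
from h import *
import sys
J={"top":(.5828,.1460,-.179),"side":(.5855,.1475,-.179)}
gx=float(sys.argv[1]) if len(sys.argv)>1 else -115
for n in("top","side"):
    c=np.load(n+"1.npz");P=pts(c).reshape(-1,3);B=c["pixels"].reshape(-1,3).max(1)
    x0,y0,t=J[n];d=P[:,:2]-[x0,y0];L=np.stack([d@[np.cos(t),np.sin(t)],d@[-np.sin(t),np.cos(t)],P[:,2]],1)*1000
    k=(L[:,0]>gx)&(L[:,0]<5)&(abs(L[:,1])<32)&(L[:,2]>30)&(L[:,2]<110)&(B<55)
    q=L[k];print(n,len(q),"x98",np.percentile(q[:,0],[99,100]).round(1)) if len(q) else print(n,0)
    for lo in range(int(gx),0,10):
        w=q[(q[:,0]>=lo)&(q[:,0]<lo+10)]
        if len(w)>8:
            a,b=np.percentile(w[:,1],[2,98]);print(lo+5,len(w),"y",a.round(1),b.round(1),"mid",((a+b)/2).round(1),"z",np.percentile(w[:,2],[2,50,95]).round(1))
E
python3 rel.py -125
```

```text
top 480 x98 [-51.  -50.2]
-120 20 y -16.4 -8.3 mid -12.4 z [76.2 82.6 87.1]
-110 38 y -16.5 -0.3 mid -8.4 z [74.6 84.3 87.3]
-100 66 y -17.6 13.3 mid -2.2 z [78.8 84.5 87.6]
-90 76 y -18.3 14.6 mid -1.9 z [79.7 84.4 88.2]
-80 79 y -19.4 15.4 mid -2.0 z [78.6 84.1 88.1]
-70 82 y -20.2 16.5 mid -1.8 z [80.  84.  87.9]
-60 84 y -21.1 17.3 mid -1.9 z [78.6 83.9 87.4]
-50 35 y -18.5 14.7 mid -1.9 z [77.3 83.8 87.1]
side 540 x98 [-51.7 -51. ]
-120 65 y -17.3 11.2 mid -3.1 z [73.3 83.6 87.6]
-110 68 y -17.1 11.2 mid -2.9 z [73.1 83.7 86.9]
-100 71 y -17.8 12.5 mid -2.7 z [73.1 83.3 86.5]
-90 72 y -20.6 15.0 mid -2.8 z [74.5 83.4 86.3]
-80 78 y -21.0 13.7 mid -3.6 z [73.3 83.3 88.2]
-70 77 y -21.4 17.0 mid -2.2 z [74.2 83.4 86.5]
-60 79 y -22.2 17.5 mid -2.4 z [71.6 82.9 86.6]
-50 30 y -22.3 16.5 mid -2.9 z [73.2 81.8 85.1]
```

```bash
python3 -m jog '[{"gripper":0.85,"dx":0.0,"dy":0.002,"dz":-0.025,"rx":0,"ry":0,"rz":0},{"gripper":0.85,"dx":0.0,"dy":0.002,"dz":-0.0475,"rx":0,"ry":0,"rz":0},{"gripper":0.85,"dx":0.01,"dy":0.0002,"dz":-0.0475,"rx":0,"ry":0,"rz":0},{"gripper":0.85,"dx":0.02,"dy":-0.0016,"dz":-0.0475,"rx":0,"ry":0,"rz":0},{"gripper":0.85,"dx":0.0295,"dy":-0.0034,"dz":-0.0475,"rx":0,"ry":0,"rz":0},{"gripper":0.85,"dx":0.0295,"dy":-0.0034,"dz":-0.0475,"rx":0,"ry":0,"rz":0}]' 60; python3 st.py; cat > snap.py <<'E'
from h import *
for n in("top","side"): np.savez(n+"1.npz",**shot(n))
E
python3 snap.py; sed -i 's/L\[:,2\]>30/L[:,2]>20/' rel.py; python3 rel.py -105
```

```text
t: 12.5
eef_pos: [0.477, 0.1679, 0.0228]
tool_rot: [0.705, 0.069, 0.703, -0.068]
contact_force: [-0.3, 0.8, 0.3]
gripper_width: 0.299
t 12.5 pos [0.477  0.1679 0.0228] jaw yaw 78.92 x [ 0.004  0.001 -1.   ] F [-0.3  0.8  0.3] w 25.4 mm q [-0.67  0.52  0.25  2.12 -0.25  0.53  1.15]
top 416 x98 [-18.7 -17.3]
-80 21 y -13.8 -3.6 mid -8.7 z [33.3 38.2 42. ]
-70 42 y -14.6 7.8 mid -3.4 z [33.4 38.4 42.5]
-60 67 y -15.8 17.4 mid 0.8 z [32.7 38.5 42.2]
-50 74 y -16.5 18.4 mid 1.0 z [33.9 38.3 41.8]
-40 75 y -17.1 19.5 mid 1.2 z [32.1 38.1 42.4]
-30 77 y -18.9 19.0 mid 0.1 z [32.2 38.  42.2]
-20 52 y -16.6 19.2 mid 1.3 z [32.5 37.9 41. ]
side 555 x98 [-20.6 -18.5]
-100 39 y -24.0 -7.7 mid -15.8 z [ 27.   97.6 107.9]
-90 54 y -17.7 10.2 mid -3.7 z [25.6 36.8 41. ]
-80 61 y -17.5 15.7 mid -0.9 z [27.9 37.4 41. ]
-70 70 y -18.7 13.6 mid -2.5 z [26.3 37.8 40.1]
-60 69 y -17.8 15.1 mid -1.3 z [26.1 36.7 40.5]
-50 74 y -19.1 15.0 mid -2.0 z [26.6 37.8 41.6]
-40 76 y -21.9 17.0 mid -2.5 z [27.9 37.2 40.9]
-30 74 y -20.8 20.4 mid -0.2 z [26.1 36.6 40.7]
-20 38 y -20.8 19.6 mid -0.6 z [25.8 36.6 39.3]
```

```bash
python3 -m jog '[{"gripper":0.85,"dx":0.0,"dy":-0.0005,"dz":-0.0033,"rx":0,"ry":0,"rz":0.5},{"gripper":0.85,"dx":0.01,"dy":-0.0023,"dz":-0.0033,"rx":0,"ry":0,"rz":0.5},{"gripper":0.85,"dx":0.02,"dy":-0.0041,"dz":-0.0033,"rx":0,"ry":0,"rz":0.5},{"gripper":0.85,"dx":0.02,"dy":-0.0041,"dz":-0.0033,"rx":0,"ry":0,"rz":0.5}]' 60; python3 st.py; python3 snap.py; python3 rel.py -80
```

```text
t: 13.0
eef_pos: [0.4957, 0.1636, 0.0184]
tool_rot: [0.705, 0.065, 0.704, -0.065]
contact_force: [0.6, -1.9, -0.6]
gripper_width: 0.3
t 13.0 pos [0.4957 0.1636 0.0184] jaw yaw 79.46 x [ 0.002 -0.    -1.   ] F [ 0.6 -1.9 -0.6] w 25.5 mm q [-0.64  0.55  0.25  2.08 -0.25  0.54  1.18]
top 395 x98 [1.5 3.8]
-65 11 y -14.7 -8.0 mid -11.3 z [27.1 32.  34. ]
-55 27 y -14.9 -0.4 mid -7.6 z [28.7 34.5 37.6]
-45 48 y -15.5 9.4 mid -3.0 z [28.9 34.3 37.8]
-35 67 y -17.0 16.6 mid -0.2 z [28.  33.3 36.9]
-25 76 y -17.9 17.6 mid -0.1 z [29.  33.9 39. ]
-15 75 y -18.8 19.3 mid 0.2 z [25.8 33.3 37.8]
-5 76 y -18.2 19.4 mid 0.6 z [26.6 33.2 37.6]
side 502 x98 [-0.1  4.1]
-75 54 y -24.3 -6.4 mid -15.3 z [ 23.2  34.6 105.1]
-65 60 y -17.1 10.6 mid -3.2 z [22.  33.3 36.7]
-55 63 y -17.9 12.9 mid -2.5 z [23.3 33.7 36.8]
-45 68 y -19.1 14.7 mid -2.2 z [21.4 32.7 36.7]
-35 72 y -19.5 14.8 mid -2.4 z [22.3 32.8 36.9]
-25 70 y -19.3 16.8 mid -1.2 z [22.3 33.5 37.2]
-15 58 y -16.9 19.4 mid 1.2 z [29. 34. 37.]
-5 53 y -15.9 19.8 mid 1.9 z [30.4 33.6 36.2]
```

```bash
python3 -m jog '[{"gripper":0.85,"dx":0.01,"dy":-0.0018,"dz":0.0005,"rx":0,"ry":0,"rz":0},{"gripper":0.85,"dx":0.02,"dy":-0.0036,"dz":0.0005,"rx":0,"ry":0,"rz":0},{"gripper":0.85,"dx":0.03,"dy":-0.0055,"dz":0.0005,"rx":0,"ry":0,"rz":0},{"gripper":0.85,"dx":0.037,"dy":-0.0067,"dz":0.0005,"rx":0,"ry":0,"rz":0},{"gripper":0.85,"dx":0.037,"dy":-0.0067,"dz":0.0005,"rx":0,"ry":0,"rz":0}]' 60; python3 st.py; python3 -m jog '[{"gripper":0.85,"dx":0.003,"dy":-0.0005,"dz":0,"rx":0,"ry":0,"rz":0},{"gripper":0.85,"dx":0.003,"dy":-0.0005,"dz":0,"rx":0,"ry":0,"rz":0}]' 60;python3 -m jog '[{"gripper":0.85,"dx":0.002,"dy":-0.0004,"dz":0,"rx":0,"ry":0,"rz":0},{"gripper":0.85,"dx":0.002,"dy":-0.0004,"dz":0,"rx":0,"ry":0,"rz":0}]' 60
```

```text
t: 13.6
eef_pos: [0.5329, 0.1572, 0.0189]
tool_rot: [0.705, 0.065, 0.703, -0.065]
contact_force: [1.4, -2.3, 0.5]
gripper_width: 0.298
t 13.6 pos [0.5329 0.1572 0.0189] jaw yaw 79.49 x [ 0.002  0.    -1.   ] F [ 1.4 -2.3  0.5] w 25.3 mm q [-0.59  0.58  0.25  2.   -0.25  0.58  1.21]
t: 13.8
eef_pos: [0.5339, 0.157, 0.0187]
tool_rot: [0.704, 0.064, 0.704, -0.064]
contact_force: [-1.3, -2.7, -0.6]
gripper_width: 0.305
t: 14.0
eef_pos: [0.5354, 0.1567, 0.0186]
tool_rot: [0.704, 0.064, 0.704, -0.064]
contact_force: [-2.2, -2.4, -0.3]
gripper_width: 0.297
```

```bash
python3 -m jog '[{"gripper":0.85,"dx":0.002,"dy":-0.001,"dz":0,"rx":0,"ry":0,"rz":0},{"gripper":0.85,"dx":0.002,"dy":-0.001,"dz":0,"rx":0,"ry":0,"rz":0}]' 60;python3 -m jog '[{"gripper":0.85,"dx":0.002,"dy":-0.0004,"dz":0,"rx":0,"ry":0,"rz":0},{"gripper":0.85,"dx":0.002,"dy":-0.0004,"dz":0,"rx":0,"ry":0,"rz":0}]' 60;python3 snap.py; python3 rel.py -70
```

```text
t: 14.2
eef_pos: [0.5375, 0.1561, 0.0187]
tool_rot: [0.704, 0.064, 0.704, -0.064]
contact_force: [-3.3, -1.9, -0.3]
gripper_width: 0.299
t: 14.4
eef_pos: [0.5376, 0.156, 0.0182]
tool_rot: [0.703, 0.064, 0.706, -0.064]
contact_force: [-7.3, -1.9, 1.6]
gripper_width: 0.298
top 110 x98 [4.6 5. ]
-65 18 y -22.3 -0.9 mid -11.6 z [ 26.8  35.7 100.8]
-55 19 y -31.7 -13.3 mid -22.5 z [41.8 77.1 91.1]
-15 16 y -14.9 -9.1 mid -12.0 z [24.2 30.9 35.8]
-5 32 y -16.3 -1.1 mid -8.7 z [26.4 32.9 36.3]
side 436 x98 [4.1 4.9]
-65 88 y -25.8 18.5 mid -3.7 z [ 24.   77.6 105.9]
-55 107 y -27.7 20.3 mid -3.7 z [ 27.4  51.  104.8]
-45 39 y -28.1 -15.4 mid -21.7 z [28.4 43.9 91.9]
-35 37 y -22.9 -8.5 mid -15.7 z [ 23.9  91.2 106.4]
-25 40 y -17.3 4.4 mid -6.5 z [22.4 31.8 37.1]
-15 52 y -17.1 14.0 mid -1.6 z [28.4 33.6 36.9]
-5 49 y -15.3 14.3 mid -0.5 z [30.9 33.5 37. ]
```

```bash
python3 -m jog '[{"gripper":0.85,"dx":0.002,"dy":-0.0004,"dz":0,"rx":0,"ry":0,"rz":0},{"gripper":0.85,"dx":0.002,"dy":-0.0004,"dz":0,"rx":0,"ry":0,"rz":0},{"gripper":0.85,"dx":0.002,"dy":-0.0004,"dz":0,"rx":0,"ry":0,"rz":0}]' 60
```

```text
t: 14.8
eef_pos: [0.5376, 0.156, 0.0182]
tool_rot: [0.701, 0.064, 0.707, -0.064]
contact_force: [-13.0, 0.6, 8.0]
gripper_width: 0.296
```

```bash
python3 -m jog '[{"gripper":0.85,"dx":-0.0025,"dy":0.0004,"dz":0,"rx":0,"ry":0,"rz":0},{"gripper":0.55,"dx":-0.0025,"dy":0.0004,"dz":0,"rx":0,"ry":0,"rz":0},{"gripper":0.45,"dx":-0.0025,"dy":0.0004,"dz":0,"rx":0,"ry":0,"rz":0},{"gripper":0.45,"dx":-0.0025,"dy":0.0004,"dz":0,"rx":0,"ry":0,"rz":0},{"gripper":0.45,"dx":-0.0025,"dy":0.0004,"dz":0,"rx":0,"ry":0,"rz":0},{"gripper":0.45,"dx":-0.01,"dy":0.002,"dz":0.03,"rx":0,"ry":0,"rz":0},{"gripper":0.45,"dx":-0.05,"dy":0.009,"dz":0.06,"rx":0,"ry":0,"rz":0},{"gripper":0.45,"dx":-0.09,"dy":0.016,"dz":0.1,"rx":0,"ry":0,"rz":0},{"gripper":0.45,"dx":-0.09,"dy":0.016,"dz":0.16,"rx":0,"ry":0,"rz":0},{"gripper":0.45,"dx":-0.09,"dy":0.016,"dz":0.2,"rx":0,"ry":0,"rz":0}]' 60; python3 st.py; python3 snap.py; python3 rel.py -80; python3 - <<'E'
from h import *
ims=[]
for n,(r,c0) in(("side",(70,240)),("top",(160,160))):
    c=np.load(n+"1.npz");ims.append(cv2.resize(c["pixels"][r:r+120,c0:c0+120],(400,400),interpolation=cv2.INTER_CUBIC))
cv2.imwrite("pics/s6.png",np.hstack(ims))
E
```

```text
t: 15.8
eef_pos: [0.4504, 0.1711, 0.2148]
tool_rot: [0.704, 0.064, 0.705, -0.064]
contact_force: [1.9, 1.0, -0.0]
gripper_width: 0.55
t 15.8 pos [0.4504 0.1711 0.2148] jaw yaw 79.64 x [-0.001 -0.    -1.   ] F [ 1.9  1.  -0. ] w 46.7 mm q [-0.81  0.17  0.36  2.04 -0.08  0.95  0.98]
top 400 x98 [4.6 4.9]
-65 22 y -8.4 9.3 mid 0.5 z [30.8 33.5 37.8]
-55 48 y -10.9 12.0 mid 0.6 z [28.7 34.1 37.7]
-45 53 y -12.3 11.9 mid -0.2 z [28.6 33.9 37.9]
-35 54 y -12.5 13.8 mid 0.6 z [30.5 34.1 37.8]
-25 60 y -13.5 13.6 mid 0.1 z [25.7 33.9 36.7]
-15 64 y -14.5 15.3 mid 0.4 z [26.9 34.3 37.6]
-5 66 y -15.8 16.7 mid 0.5 z [22.6 33.2 38. ]
side 400 x98 [4.1 5. ]
-65 42 y -13.7 8.9 mid -2.4 z [23.5 30.3 36.5]
-55 55 y -16.0 7.2 mid -4.4 z [23.7 32.4 36.6]
-45 54 y -15.8 10.3 mid -2.8 z [22.8 33.2 36.6]
-35 59 y -17.0 13.5 mid -1.7 z [23.1 32.  37.1]
-25 63 y -17.2 10.7 mid -3.2 z [22.5 33.2 37.4]
-15 50 y -15.6 13.7 mid -1.0 z [24.8 33.8 36.8]
-5 54 y -18.0 19.8 mid 0.9 z [28.3 34.4 36.6]
```

View pics/s6.png

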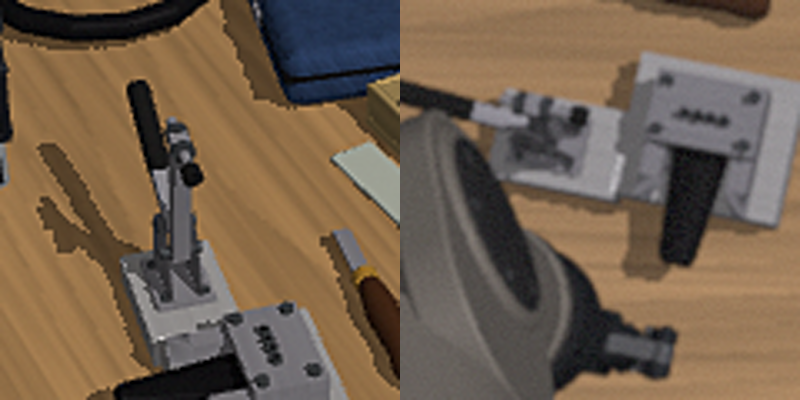

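```bash
python3 -m jog '[{"gripper":0.45,"dx":0.03,"dy":0.04,"dz":0,"rx":0,"ry":0,"rz":-8.5},{"gripper":0.45,"dx":0.06,"dy":0.08,"dz":0,"rx":0,"ry":0,"rz":-17},{"gripper":0.45,"dx":0.09,"dy":0.11,"dz":0,"rx":0,"ry":0,"rz":-25.5},{"gripper":0.45,"dx":0.12,"dy":0.13,"dz":0,"rx":0,"ry":0,"rz":-34},{"gripper":0.45,"dx":0.15,"dy":0.149,"dz":0,"rx":0,"ry":0,"rz":-42.5},{"gripper":0.45,"dx":0.165,"dy":0.149,"dz":0,"rx":0,"ry":0,"rz":-51},{"gripper":0.45,"dx":0.165,"dy":0.149,"dz":0,"rx":0,"ry":0,"rz":-59.5},{"gripper":0.45,"dx":0.165,"dy":0.149,"dz":0,"rx":0,"ry":0,"rz":-68},{"gripper":0.45,"dx":0.165,"dy":0.149,"dz":0,"rx":0,"ry":0,"rz":-76.5},{"gripper":0.45,"dx":0.165,"dy":0.149,"dz":0,"rx":0,"ry":0,"rz":-85}]' 40; python3 st.py
```

```text
t: 16.9
eef_pos: [0.6172, 0.32, 0.2129]
tool_rot: [-0.474, -0.525, -0.474, 0.525]
contact_force: [-0.1, 0.7, -0.0]
gripper_width: 0.551
t 16.9 pos [0.6172 0.32   0.2129] jaw yaw -5.78 x [ 0. -0. -1.] F [-0.1  0.7 -0. ] w 46.9 mm q [-0.99  0.59  0.64  1.55 -0.38  1.13 -0.36]
```

```bash
python3 -m jog '[{"gripper":0.45,"dx":-0.002,"dy":0,"dz":-0.04,"rx":0,"ry":0,"rz":-4.6},{"gripper":0.45,"dx":-0.002,"dy":0,"dz":-0.08,"rx":0,"ry":0,"rz":-4.6},{"gripper":0.45,"dx":-0.002,"dy":0,"dz":-0.11,"rx":0,"ry":0,"rz":-4.6},{"gripper":0.45,"dx":-0.002,"dy":0,"dz":-0.126,"rx":0,"ry":0,"rz":-4.6},{"gripper":0.45,"dx":-0.002,"dy":0,"dz":-0.126,"rx":0,"ry":0,"rz":-4.6}]' 40; python3 st.py; python3 - <<'E'
from h import *
ims=[]
for n,(r,c0) in(("side",(70,230)),("top",(150,120))):
    c=shot(n);ims.append(cv2.resize(c["pixels"][r:r+120,c0:c0+120],(400,400),interpolation=cv2.INTER_CUBIC))
cv2.imwrite("pics/s7.png",np.hstack(ims))
E
```

```text
t: 17.4
eef_pos: [0.6137, 0.3194, 0.0849]
tool_rot: [-0.454, -0.54, -0.455, 0.543]
contact_force: [-0.2, 0.8, 0.0]
gripper_width: 0.545
t 17.4 pos [0.6137 0.3194 0.0849] jaw yaw -10.04 x [-0.003 -0.002 -1.   ] F [-0.2  0.8  0. ] w 46.4 mm q [-0.96  0.73  0.59  1.65 -0.48  0.92 -0.36]
```

View pics/s7.png

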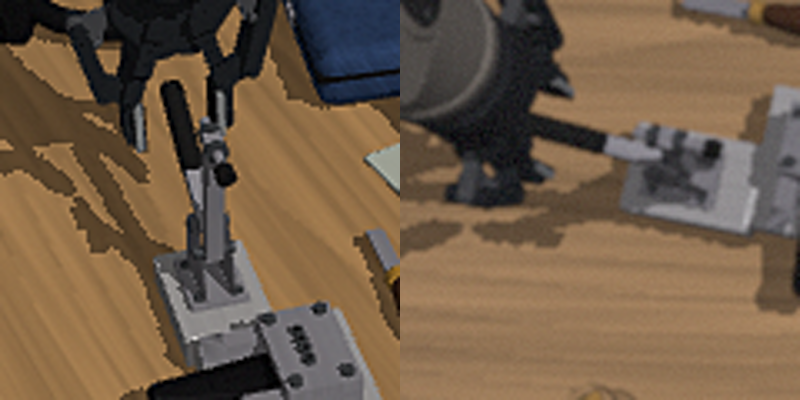

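```bash
python3 -m jog '[{"gripper":0.7,"dx":0,"dy":0,"dz":0,"rx":0,"ry":0,"rz":0},{"gripper":0.95,"dx":0,"dy":0,"dz":0,"rx":0,"ry":0,"rz":0},{"gripper":0.95,"dx":0,"dy":0,"dz":0,"rx":0,"ry":0,"rz":0},{"gripper":0.95,"dx":0,"dy":0,"dz":0,"rx":0,"ry":0,"rz":0},{"gripper":0.95,"dx":0,"dy":0,"dz":0,"rx":0,"ry":0,"rz":0},{"gripper":0.95,"dx":-0.0008,"dy":-0.0043,"dz":0.0078,"rx":0,"ry":0,"rz":0}]' 25; python3 st.py
```

```text
t: 18.1
eef_pos: [0.615, 0.317, 0.0947]
tool_rot: [0.455, 0.542, 0.454, -0.541]
contact_force: [4.9, 2.3, -5.4]
gripper_width: 0.177
t 18.1 pos [0.615  0.317  0.0947] jaw yaw -9.98 x [ 0.002  0.001 -1.   ] F [ 4.9  2.3 -5.4] w 15.0 mm q [-0.96  0.71  0.59  1.65 -0.47  0.93 -0.36]
```

```bash
python3 -m jog '[{"gripper":0.95,"dx":-0.0012,"dy":-0.0067,"dz":0.009,"rx":0,"ry":0,"rz":0},{"gripper":0.95,"dx":-0.0026,"dy":-0.0146,"dz":0.0169,"rx":0,"ry":0,"rz":0},{"gripper":0.95,"dx":-0.0043,"dy":-0.0235,"dz":0.0235,"rx":0,"ry":0,"rz":0},{"gripper":0.95,"dx":-0.0061,"dy":-0.0334,"dz":0.0286,"rx":0,"ry":0,"rz":0}]' 25;python3 -m jog '[{"gripper":0.95,"dx":-0.0016,"dy":-0.009,"dz":0.0032,"rx":0,"ry":0,"rz":0},{"gripper":0.95,"dx":-0.0033,"dy":-0.0184,"dz":0.0052,"rx":0,"ry":0,"rz":0}]' 25
```

```text
t: 18.5
eef_pos: [0.6089, 0.2828, 0.1236]
tool_rot: [0.455, 0.543, 0.454, -0.541]
contact_force: [5.5, 3.5, -6.6]
gripper_width: 0.173
t: 18.7
eef_pos: [0.6057, 0.265, 0.1292]
tool_rot: [0.455, 0.543, 0.454, -0.541]
contact_force: [4.4, 3.7, -3.5]
gripper_width: 0.169
```

```bash
python3 -m jog '[{"gripper":0.95,"dx":-0.0012,"dy":-0.0067,"dz":0.0006,"rx":0,"ry":0,"rz":0},{"gripper":0.95,"dx":-0.0021,"dy":-0.0118,"dz":0.0006,"rx":0,"ry":0,"rz":0},{"gripper":0.95,"dx":-0.0021,"dy":-0.0118,"dz":0.0006,"rx":0,"ry":0,"rz":0}]' 25;python3 -m jog '[{"gripper":0.95,"dx":-0.0005,"dy":-0.003,"dz":0,"rx":0,"ry":0,"rz":0},{"gripper":0.95,"dx":-0.0005,"dy":-0.003,"dz":0,"rx":0,"ry":0,"rz":0}]' 25
```

```text
t: 19.0
eef_pos: [0.6024, 0.2496, 0.1294]
tool_rot: [-0.454, -0.541, -0.453, 0.543]
contact_force: [1.0, -2.2, 1.3]
gripper_width: 0.053
t: 19.2
eef_pos: [0.6017, 0.2487, 0.1292]
tool_rot: [-0.454, -0.542, -0.454, 0.542]
contact_force: [0.2, 0.2, 0.5]
gripper_width: 0.05
```

```bash
python3 - <<'E'
from h import *
ims=[]
for n,(r,c0) in(("side",(70,230)),("top",(150,120))):
    c=shot(n);ims.append(cv2.resize(c["pixels"][r:r+120,c0:c0+120],(400,400),interpolation=cv2.INTER_CUBIC))
cv2.imwrite("pics/s8.png",np.hstack(ims))
E
```

```text
(no output)
```

View pics/s8.png

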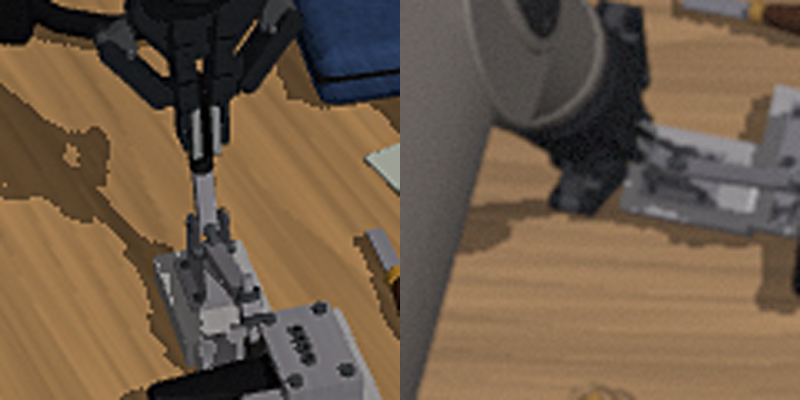

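```bash
python3 -m jog '[{"gripper":0.95,"dx":0,"dy":-0.003,"dz":0.04,"rx":0,"ry":0,"rz":0},{"gripper":0.95,"dx":0,"dy":-0.003,"dz":0.085,"rx":0,"ry":0,"rz":0},{"gripper":0.95,"dx":0.01,"dy":0.045,"dz":0.085,"rx":0,"ry":0,"rz":0},{"gripper":0.95,"dx":0.01,"dy":0.065,"dz":0.085,"rx":0,"ry":0,"rz":0},{"gripper":0.95,"dx":0.01,"dy":0.065,"dz":0.085,"rx":0,"ry":0,"rz":0}]' 25; python3 st.py; cat > hnd.py <<'E'
from h import *
J={"top":(.5828,.1460,-.179),"side":(.5855,.1475,-.179)}
for n in("side","top"):
    c=shot(n);P=pts(c).reshape(-1,3)
    x0,y0,t=J[n];d=P[:,:2]-[x0,y0];L=np.stack([d@[np.cos(t),np.sin(t)],d@[-np.sin(t),np.cos(t)],P[:,2]],1)*1000
    k=(abs(L[:,0])<9)&(L[:,1]>85)&(L[:,1]<200)&(L[:,2]>95)&(L[:,2]<190);q=L[k]
    for lo in range(95,185,10):
        w=q[(q[:,2]>=lo)&(q[:,2]<lo+10)]
        if len(w)>2:print(n,lo+5,len(w),"y",np.percentile(w[:,1],[5,50,95]).round(1),"x",np.median(w[:,0]).round(1))
    k=(abs(L[:,0])<9)&(L[:,1]>-10)&(L[:,1]<85)&(L[:,2]>45)&(L[:,2]<120);q=L[k]
    for lo in range(-10,85,15):
        w=q[(q[:,1]>=lo)&(q[:,1]<lo+15)]
        if len(w)>2:print(n,"arm y",lo+7,len(w),"z",np.percentile(w[:,2],[50,95]).round(1))
E
python3 hnd.py
```

```text
t: 19.8
eef_pos: [0.6106, 0.32, 0.2137]
tool_rot: [0.455, 0.54, 0.457, -0.54]
contact_force: [0.3, 0.1, -0.7]
gripper_width: 0.05
t 19.8 pos [0.6106 0.32   0.2137] jaw yaw -9.62 x [-0.001  0.002 -1.   ] F [ 0.3  0.1 -0.7] w 4.2 mm q [-1.01  0.59  0.66  1.56 -0.39  1.13 -0.42]
side 100 27 y [105.1 109.  113. ] x -2.6
side 110 28 y [108.6 111.  114.5] x -1.6
side 120 35 y [108.2 113.7 120.8] x -1.5
side 130 32 y [111.5 114.3 120.6] x -2.0
side 140 34 y [112.9 117.3 125.4] x -0.2
side 150 32 y [116.1 119.1 123.7] x -1.5
side 160 37 y [118.2 122.1 128.2] x -2.4
side 170 35 y [120.8 126.3 134.5] x -0.8
side arm y -3 120 z [ 85.  103.7]
side arm y 12 18 z [ 95.7 107.2]
side arm y 27 17 z [84.6 87.5]
side arm y 42 23 z [79.8 82.3]
side arm y 57 21 z [75.8 78.9]
side arm y 72 22 z [72.  73.7]
side arm y 87 8 z [68.1 70.2]
top 100 19 y [107.2 110.5 113.6] x -1.6
top 110 12 y [110.3 111.9 115.8] x -3.5
top 120 18 y [112.1 113.8 118.3] x -2.7
top 130 22 y [113.2 115.9 121.1] x -2.2
top 140 24 y [115.4 118.3 122.9] x -2.9
top 150 19 y [117.9 120.8 125.7] x -2.1
top 160 23 y [120.2 122.2 128.4] x -2.4
top 170 56 y [123.3 129.5 137.3] x -0.7
top arm y -3 67 z [ 84.6 100.3]
top arm y 12 39 z [ 95.6 109. ]
top arm y 27 41 z [86.  90.2]
top arm y 42 40 z [81.6 84.9]
top arm y 57 45 z [76.7 80. ]
top arm y 72 35 z [72.3 75.3]
top arm y 87 15 z [69.2 72.7]
```

```bash
python3 -m jog '[{"gripper":1,"dx":0.003,"dy":0,"dz":-0.04,"rx":0,"ry":0,"rz":0},{"gripper":1,"dx":0.003,"dy":0,"dz":-0.08,"rx":0,"ry":0,"rz":0},{"gripper":1,"dx":0.003,"dy":0,"dz":-0.088,"rx":0,"ry":0,"rz":0},{"gripper":1,"dx":0.0012,"dy":-0.01,"dz":-0.088,"rx":0,"ry":0,"rz":0},{"gripper":1,"dx":-0.0005,"dy":-0.02,"dz":-0.088,"rx":0,"ry":0,"rz":0}]' 25; python3 st.py; python3 -m jog '[{"gripper":1,"dx":-0.0009,"dy":-0.005,"dz":0,"rx":0,"ry":0,"rz":0},{"gripper":1,"dx":-0.0018,"dy":-0.01,"dz":0,"rx":0,"ry":0,"rz":0},{"gripper":1,"dx":-0.0027,"dy":-0.015,"dz":0,"rx":0,"ry":0,"rz":0}]' 25;python3 -m jog '[{"gripper":1,"dx":-0.0009,"dy":-0.004,"dz":0,"rx":0,"ry":0,"rz":0},{"gripper":1,"dx":-0.0014,"dy":-0.008,"dz":0,"rx":0,"ry":0,"rz":0}]' 25
```

```text
t: 20.4
eef_pos: [0.6128, 0.2928, 0.1283]
tool_rot: [0.454, 0.543, 0.454, -0.541]
contact_force: [1.1, 2.3, -0.1]
gripper_width: -0.005
t 20.4 pos [0.6128 0.2928 0.1283] jaw yaw -10.09 x [ 0.002  0.    -1.   ] F [ 1.1  2.3 -0.1] w -0.4 mm q [-0.95  0.66  0.62  1.66 -0.44  0.97 -0.35]
t: 20.7
eef_pos: [0.6108, 0.2802, 0.1294]
tool_rot: [0.454, 0.544, 0.454, -0.54]
contact_force: [0.1, 4.6, 10.7]
gripper_width: 0.002
t: 20.9
eef_pos: [0.6095, 0.2731, 0.1296]
tool_rot: [0.455, 0.544, 0.455, -0.539]
contact_force: [1.1, 3.9, 3.3]
gripper_width: -0.002
```

```bash
python3 hnd.py
```

```text
side 100 24 y [100.1 103.5 107.2] x -1.6
side 110 28 y [100.  103.4 106.6] x -0.9
side 120 24 y [ 97.9 101.5 105.3] x -1.9
side 130 32 y [ 98.1 103.  108.9] x -2.7
side 140 37 y [ 99.3 104.1 122.7] x -2.9
side 150 33 y [101.  103.8 123. ] x -4.4
side 160 38 y [100.8 104.7 125.1] x -3.4
side 170 61 y [100.5 108.8 123.9] x 0.2
side 180 49 y [109.3 117.3 136.1] x 3.7
side arm y -3 88 z [65.7 80.6]
side arm y 12 15 z [67.4 70.6]
side arm y 27 36 z [66.4 68.9]
side arm y 42 31 z [66.4 68.7]
side arm y 57 31 z [65.9 68. ]
side arm y 72 30 z [65.  68.3]
side arm y 87 12 z [65.4 68.3]
top 100 10 y [103.5 104.3 108. ] x -0.3
top 110 6 y [101.9 103.2 108.4] x -5.3
top 120 12 y [101.3 103.1 108.6] x -2.4
top 130 16 y [101.4 103.4 108.2] x -3.4
top 140 12 y [101.8 103.3 122.4] x -4.9
top 150 19 y [101.4 103.5 121.9] x -4.4
top 160 17 y [101.6 103.5 111.5] x -4.7
top 170 58 y [102.3 109.3 118.8] x -0.1
top 180 23 y [104.8 115.4 121.4] x -0.8
top arm y -3 47 z [70.4 82. ]
top arm y 12 42 z [66.2 70.1]
top arm y 27 39 z [65.9 69.8]
top arm y 42 44 z [64.9 67.9]
top arm y 57 43 z [65.7 68.3]
top arm y 72 39 z [65.3 69. ]
top arm y 87 18 z [65.6 68.4]
```

```bash
python3 -m jog '[{"gripper":1,"dx":-0.0005,"dy":-0.003,"dz":0,"rx":0,"ry":0,"rz":0},{"gripper":1,"dx":-0.0005,"dy":-0.003,"dz":0,"rx":0,"ry":0,"rz":0}]' 25;python3 -m jog '[{"gripper":1,"dx":-0.0005,"dy":-0.003,"dz":0,"rx":0,"ry":0,"rz":0},{"gripper":1,"dx":-0.0005,"dy":-0.003,"dz":0,"rx":0,"ry":0,"rz":0}]' 25
```

```text
t: 21.2
eef_pos: [0.6072, 0.2714, 0.1273]
tool_rot: [0.454, 0.543, 0.456, -0.54]
contact_force: [0.0, 8.3, 2.9]
gripper_width: -0.003
t: 21.4
eef_pos: [0.6072, 0.2713, 0.1274]
tool_rot: [0.454, 0.543, 0.457, -0.538]
contact_force: [3.5, 13.7, 0.9]
gripper_width: 0.007
```

Against the stop (position halted while the force rose to 14 N). I'll hold briefly, back off and check.

```bash
python3 -m jog '[{"gripper":1,"dx":0,"dy":0,"dz":0,"rx":0,"ry":0,"rz":0},{"gripper":1,"dx":0,"dy":0,"dz":0,"rx":0,"ry":0,"rz":0},{"gripper":1,"dx":0.002,"dy":0.012,"dz":0,"rx":0,"ry":0,"rz":0},{"gripper":1,"dx":0.006,"dy":0.035,"dz":0,"rx":0,"ry":0,"rz":0},{"gripper":1,"dx":0.01,"dy":0.06,"dz":0.04,"rx":0,"ry":0,"rz":0},{"gripper":1,"dx":0.01,"dy":0.1,"dz":0.08,"rx":0,"ry":0,"rz":0},{"gripper":1,"dx":0.01,"dy":0.14,"dz":0.1,"rx":0,"ry":0,"rz":0},{"gripper":1,"dx":0.01,"dy":0.18,"dz":0.1,"rx":0,"ry":0,"rz":0},{"gripper":1,"dx":0.01,"dy":0.18,"dz":0.1,"rx":0,"ry":0,"rz":0}]' 25; python3 st.py; python3 hnd.py; python3 snap.py; python3 rel.py -80; python3 - <<'E'
from h import *
P={}
for l in("tail_half","tail_viola"):
    c=shot("top");p=pts(c)[cut_out("top",l)[0]["mask"]];p=p[p[:,2]>.024];r=cv2.minAreaRect(p[:,:2].astype(np.float32)*1000);print(l,np.round(r[0],1),np.round(r[1],1),np.median(p[:,2]).round(4))
ims=[]
for n,(r,c0) in(("side",(70,240)),("top",(150,150))):
    c=shot(n);ims.append(cv2.resize(c["pixels"][r:r+140,c0:c0+140],(400,400),interpolation=cv2.INTER_CUBIC))
cv2.imwrite("pics/s9.png",np.hstack(ims))
E
```

```text
t: 22.3
eef_pos: [0.6139, 0.4531, 0.2258]
tool_rot: [0.456, 0.54, 0.458, -0.539]
contact_force: [-0.7, 0.4, -0.6]
gripper_width: -0.004
t 22.3 pos [0.6139 0.4531 0.2258] jaw yaw -9.5 x [-0.001  0.003 -1.   ] F [-0.7  0.4 -0.6] w -0.3 mm q [-1.08  0.7   0.64  1.34 -0.43  1.24 -0.58]
side 100 21 y [100.4 102.9 107.1] x -1.9
side 110 25 y [ 98.2 103.5 107.7] x -1.3
side 120 29 y [ 97.2 101.1 106.4] x -2.3
side 130 25 y [ 98.2 101.3 107.5] x -1.4
side 140 31 y [ 96.3 100.5 105. ] x -2.4
side 150 32 y [ 97.7 102.3 106.4] x -1.9
side 160 31 y [ 96.  100.  104.2] x -2.0
side 170 41 y [ 98.  103.2 110.5] x -1.4
side 180 3 y [ 99.  107.6 108.5] x 0.5
side arm y -3 90 z [64.1 79. ]
side arm y 12 19 z [65.2 67.5]
side arm y 27 34 z [64.7 66.6]
side arm y 42 32 z [64.6 67.5]
side arm y 57 30 z [64.7 67.2]
side arm y 72 31 z [65.2 67.7]
side arm y 87 9 z [64.6 66.9]
top 100 11 y [102.8 103.8 108.5] x -3.2
top 110 5 y [102.  103.3 106.8] x -6.2
top 120 13 y [100.3 102.6 110.1] x -3.0
top 130 13 y [101.1 103.  109. ] x -4.0
top 140 14 y [100.6 102.3 104.6] x -2.3
top 150 13 y [100.9 102.8 109.3] x 
[... 427 characters left out ...]
 z [28.9 34.  38.1]
-45 50 y -12.4 11.8 mid -0.3 z [29.8 34.7 37.6]
-35 54 y -12.7 13.8 mid 0.5 z [29.2 33.8 37.4]
-25 61 y -14.0 14.5 mid 0.3 z [25.7 34.1 38.1]
-15 62 y -14.8 15.2 mid 0.2 z [25.6 34.  36.5]
-5 64 y -15.7 16.0 mid 0.1 z [23.2 34.5 64.2]
side 433 x98 [4.4 4.9]
-65 41 y -13.6 7.5 mid -3.1 z [21.7 31.3 36.3]
-55 54 y -13.1 7.5 mid -2.8 z [21.7 31.8 36.4]
-45 52 y -13.8 8.4 mid -2.7 z [21.  32.4 36.3]
-35 61 y -16.3 11.8 mid -2.2 z [23.2 33.  36.2]
-25 60 y -18.3 10.5 mid -3.9 z [21.3 33.  36.7]
-15 54 y -16.3 17.2 mid 0.5 z [26.9 33.3 36.3]
-5 84 y -14.5 24.5 mid 5.0 z [29.2 40.1 68.8]
tail_half [ 524.7 -287.2] [93.7 38.2] 0.0321
tail_viola [ 538.8 -416.8] [131.2  49.8] 0.0318
```

View pics/s9.png

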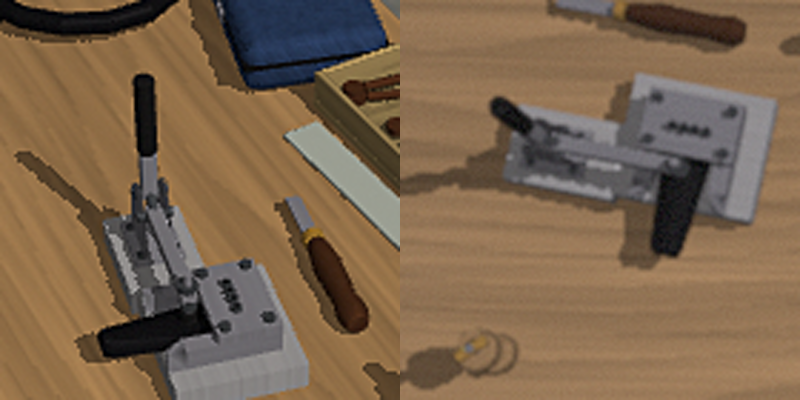

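```bash
python3 - <<'E'
from h import *
J={"top":(.5828,.1460,-.179),"side":(.5855,.1475,-.179)}
for n in J:
    c=np.load(n+"1.npz");P=pts(c).reshape(-1,3);B=c["pixels"].reshape(-1,3).max(1)
    x0,y0,t=J[n];d=P[:,:2]-[x0,y0];x=d@[np.cos(t),np.sin(t)]*1000;y=d@[-np.sin(t),np.cos(t)]*1000
    k=(abs(y)<8)&(x<-40)&(x>-90)&(P[:,2]>.022)&(P[:,2]<.06)&(B<60);print(n,np.sort(x[k])[:8].round(1))
E
```

```text
top [-66.  -65.6 -65.5 -65.  -64.8 -64.2 -63.9 -63.4]
side [-67.9 -67.3 -67.2 -67.1 -66.8 -66.7 -66.5 -66. ]
```

The tail end is at jig x about -66 to -68 mm, where -67 means home, so the wide end is at the stop. Handing in.

```bash
python3 -c "
from station import *
print(hand_in())"
```

```text
the job is handed in; nothing more can be done
None
```

The full-size tailpiece is in the jig against the end stop, with the toggle clamp shut on it. I handed the job in at about 22 s of the 72 s; it reports no verdict.

**What I did:** I lifted the 112 mm tailpiece out of its mould and laid it flat on the bench. I then took it by the tail and slid it wide end first under the bushing plate. At the stop it no longer moved while the push force rose to 13 N. After letting go, I swung the clamp handle upright until it halted against its stop at about 14 N.

**Last checks:**
- **Tailpiece position:** the tail end measures -66 mm (top camera) to -68 mm (side camera) along the jig, and -67 mm is home. The top camera puts it within 1 mm of the centre line.
- **Height:** the crown is at a height that fits it lying flat on the bed.
- **Clamp:** the handle is upright, the arm is level and the foot sits on the crown.
- **Other tailpieces:** the half-size and viola ones are still in their moulds. Their top-camera positions are within about 4 mm (half-size) and 2.5 mm (viola) of the first reading, which is within the scatter between readings.
- **Robot:** it stands clear and touches nothing.

**What went wrong or disagreed:**
- The fingertips stood about 23–26 mm higher than the reported TCP and tip distance imply. My first closing passed above the part, so I worked from the camera heights after that.
- While taking the tail on the bench, the fingertips pressed on it with about 31 N.
- The handle slipped out of the pinch about 0.24 rad short of upright, so I finished with closed fingers pushing from behind.
- The side camera puts the tailpiece about 3 mm off the centre line. I put this down to it seeing the part's side wall.
- The foot's pressing force can't be measured directly; I inferred it from the arm being level and the handle at its stop.

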